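Lid the lacquered pots and pack them in the chest drawer

TASK

Open the drawer of the red chest, close each pot on the bench with the lid that fits it (fully seated, plate down on the rim), stand the closed pots upright in the drawer and shut the drawer fully. The pots are thin-walled and they and the lids are freshly lacquered: grip them lightly, under 35 N at each finger, and set everything down gently without dropping or pressing. There is a lid for every shape but not every pot is there today, so spare lids may stay where they are; do not disturb the hammer, the steel forming block or the paper cup.

Things in the scene. Friction and masses are not known exactly. Their poses are not given: they have to be found in the camera images.
- round_pot: thin-walled open round pot, 60 mm in diameter, plain dark brown lacquered wood, 50 mm high, walls 4 mm, floor 5 mm thick, about 120 g. Mouth 52 mm in diameter, 2 to 3 mm clear round the plug of its lid. Origin: centre of its underside, z up. May be absent.
- square_pot: thin-walled open square pot, 60 by 60 mm, plain dark brown lacquered wood, 44 mm high, walls 4 mm, floor 5 mm thick, about 120 g. Mouth 52 by 52 mm, 2 to 3 mm clear round the plug of its lid. Origin: centre of its underside, z up; x and y square to its sides. May be absent.
- hex_pot: thin-walled open six-sided pot, 66 mm across the flats and 76 mm across the corners, plain dark brown lacquered wood, 40 mm high, walls 4 mm, floor 5 mm thick, about 130 g. Mouth 58 mm across the flats, 2 to 3 mm clear round the plug of its lid. Origin: centre of its underside, z up; x is square to a flat, y runs towards a corner. May be absent.
- long_pot: thin-walled open oblong pot, 56 mm (its x) by 96 mm (its y), plain dark brown lacquered wood, 38 mm high, walls 4 mm, floor 5 mm thick, about 150 g. Mouth 48 by 88 mm, 2 to 3 mm clear round the plug of its lid. Origin: centre of its underside, z up; x across it, y along it. May be absent.
- round_lid: dark brown lacquered lid, 50 g: plug below, 5 mm deep (47 mm in diameter); plate 6 mm thick (58 mm in diameter); brass knob 16 mm high (round, 18 mm in diameter); 27 mm in all. Lies plug down. Origin: centre of its underside, z up. Fits the round pot only: seated (plate on the rim), its origin is 45 mm above the pot's.
- square_lid: dark brown lacquered lid, 50 g: plug below, 5 mm deep (47 by 47 mm); plate 6 mm thick (58 by 58 mm); brass knob 16 mm high (bar 28 mm along x, 14 mm along y); 27 mm in all. Lies plug down. Origin: centre of its underside, z up; x and y square to its sides. Fits the square pot only: seated (plate on the rim), its origin is 39 mm above the pot's.
- hex_lid: dark brown lacquered lid, 50 g: plug below, 5 mm deep (53 mm across the flats); plate 6 mm thick (six-sided, 64 mm across the flats); brass knob 16 mm high (bar 28 mm along x, 14 mm along y); 27 mm in all. Lies plug down. Origin: centre of its underside, z up; x square to a flat, y towards a corner. Fits the six-sided pot only: seated (plate on the rim), its origin is 35 mm above the pot's.
- long_lid: dark brown lacquered lid, 50 g: plug below, 5 mm deep (43 by 83 mm); plate 6 mm thick (54 mm along x by 94 mm along y); brass knob 16 mm high (bar 28 mm along x, 14 mm along y); 27 mm in all. Lies plug down. Origin: centre of its underside, z up. Fits the oblong pot only: seated (plate on the rim), its origin is 33 mm above the pot's.
- chest: fixed dark red lacquered chest with brass trim, 260 mm deep (its x), 360 mm wide (its y), 118 mm high, with one drawer in the front. Origin: centre of its underside; its front, with the drawer, faces its own -x, towards the robot. Opening for the drawer's load: 79 mm high over the drawer floor
- drawer (a joint): the chest's drawer: 0 fully shut, 0.18 (m) fully out, sliding along the chest's -x; it stays where it is left and takes about 2 N to move. May start a little ajar. Inside 314 mm wide, floor 27 mm above the bench, its side and back walls 50 mm high above the floor, its front 78 mm above the floor, 14 mm thick
- drawer_handle (a point): middle of the drawer's brass bar handle: a round bar 10 mm thick and 90 mm long along the chest's y, level, 40 mm out from the drawer front (centre), 94 mm above the bench (24 mm below the chest's top); moves with the drawer; axes as the chest's
- drawer_floor (a point): point on the upper face of the drawer's floor, midway between its side walls and 83 mm behind the inner face of its front (the back wall's inner face is 127 mm behind the point); with the drawer fully out it is the middle of the part not under the chest's top, 166 mm deep. Moves with the drawer; axes as the chest's: x towards the chest's back, y to the left
- forming_block: bystander: bare steel forming block with a domed top, 64 mm in diameter, 89 mm high, standing. Origin: centre of its underside
- paper_cup: bystander: empty paper cup, 80 mm across the rim, 90 mm high. Origin: centre of its underside
- hammer: bystander: hammer lying on the bench. Origin: underneath, about the middle
Mind the look-alikes: they are no part of the job. What is shaped like the round_lid but orange is not meant. What is shaped like the square_pot but blue is not meant.

How it is judged:
By the outcome, as a careful person would: the job done as asked, in the order asked, and still so for the second after the job is handed in, with the robot touching nothing.
Of round_pot, square_pot, hex_pot, long_pot only 2 to 3 are there at a start; the rules pass over those that are not, and their reading is None.
At some moment in a run one of round_pot, square_pot, hex_pot, long_pot, round_lid, square_lid, hex_lid, long_lid may be knocked a few centimetres aside while the robot is not near it.
It also fails if it takes over 210 s, if anything falls off the work surface, if the arm or the gripper's body presses on something with over 40 N, if the wrist force passes 120 N, or if a joint passes its speed limit or range.

ROBOT

A 6-joint arm with a two-finger parallel gripper is mounted at the origin on the work surface. World frame = base frame: x ahead of the robot, y to its left, z up, the work surface at z = 0. Lengths are in m, angles in rad, forces in N, time in s.
With the tool pointing down it reaches from about 0.325 to 0.925 m from the base axis. Payload 3.1 kg.
Tool frame: the origin (TCP) lies on the centre line of the jaws, within the pads' length; the fingertips stand 8 mm ahead of it and the grasp point (between the pads) lies 11 mm behind it; z points along the fingers, y is the line along which they close (so a half turn about z gives the same grasp; the last joint's range is limited). The gripper opens to 85 mm and grips with 20 to 120 N. Pads are 22 mm wide; open, the fingers measure 114 mm over their backs; the gripper's body (76 mm by 85 mm) begins 54 mm behind the grasp point. The pads swing forward as they close: fully open they stand 13 mm farther back than shut.
Start: joints at [-1.29, 0.217, 1.613, -0, 1.311, -0.112], TCP at [0.239, -0.577, 0.239] pointing down, gripper open.
Joint ranges: [-2.75, 2.75], [-0.78, 2.1], [0.31, 2.55], [-1.13, 4.27], [0.13, 2.63], [-2.58, 2.58]. Speed limits (rad/s): [2.79, 2.79, 3.14, 3.14, 3.14, 3.14].

INTERFACE

Orientations are given as a unit quaternion [w, x, y, z].
In Python, from workcell import manip, optics, ticket, spot_in, landmark_of gives the robot as it stands.
- The arm moves only by the tool play_rows, never from a script. Its argument "moves" is a list of rows, each an object of numbers: "gripper": the closure, from -1 (fully open) to 1 (shut); "tx", "ty", "tz": the shift along the tool's x, y, z in mm; "rx", "ry", "rz": the turn, a rotation vector about the tool's x, y, z in degrees. A call has 1 to 20 rows; each row shifts and turns the commanded pose from where the row before left it, along the tool's axes as they then stand; what a row does not reach is not made up. A row lasts 1/10 s, in which the tool goes at most 50 mm and 8.59 degrees, less where a joint would pass 70% of its speed; a pose out of reach is approached as far as the arm can. A call with a gripper value outside its range is refused whole. The fingers move at their own pace and stop on an object; "grip_force" is the grip in N (left out, the last holds). Time passes only in rows, so rows that do not move let the fingers close. It gives the time, the measured TCP pose, the force, the opening and the grip force at its end, in the units of the state.
- manip.get_state(): the state, without advancing time (a new reading comes with each control period).
- optics.capture(name): name is "scene" or "side" or "wrist"; returns the picture (384x512x3 uint8, red, green, blue); there is no depth.
- optics.calibration(name): a dict with "intrinsics" (3x3 intrinsics, pixels), "rvec" (rotation vector, rad) and "tvec" (3), from world to camera coordinates, as OpenCV has them. Camera axes: x right, y down, z forward; pixel columns grow to the right and rows downward; lengths in m; the calibration is good to about 2 mm. The wrist camera is an equidistant fisheye: a pixel r from the principal point sees the ray r / f radians off the axis. A picture is of the moment at which its call begins: read the wrist's pose just before it. calibration takes no time and is no camera call; for the wrist camera it gives the pose at the moment of the call.
- ticket.close_job(): hands the job in; it is judged then, once.
Trained networks look in the newest picture that a camera, given by its name, has taken for a name from the list of things; names that differ only in an ending like _2 or _b are one class to them, and where a whole thing is asked for, a point or a joint stands for the part that bears it (a point fixed in the world has none). Each returns a list of dicts, best first, with "p" (0 to 1); they miss things now and then, are a little off and sometimes report something else, mostly with a low value. They report only what shows in the picture. A call takes as long as a camera call. They do not tell look-alikes from the thing itself.
- spot_in(camera, query): "location" ([x, y, z] in m, in world coordinates, good to about 4 mm: the middle of the surface that is visible of it).
- landmark_of(camera, query): "location" ([x, y, z] in m, in world coordinates, good to about 4 mm: a listed point, or the origin of a listed thing).
The state is a dict: "time_s": time; "joints": joint angles; "qd": joint speeds; "effort": joint torques, N m; "position": TCP position; "orientation": TCP orientation; "contact_force": force on the tool from outside, world axes, zero at the start; "wrist_torque": the same for the moment, N m; "opening": finger opening in m; "grasp_force": force on a finger pad.
Only numpy, scipy, OpenCV 4.12 (cv2) and the standard library are available. Lean on these libraries where they do the work, as an engineer would, in place of code of your own. Each camera call takes 0.05 s, during which the arm holds its last target. There are 200 camera calls.

## Working session

There is one attempt and no reset: what is moved stays moved. The work goes in short steps, Python scripts to look and compute and a tool call to move; the robot and the scene stay as the last step left them, time stands still between calls to the robot, and variables do not carry over. Pictures are saved under pics/ and viewed, at most 14 in all, crops included, and the job is handed in when it is done.

Besides the shell and the picture viewer there is one more tool, called after "Call:" by a JSON object that holds its "op" and its "data". play_rows: Moves the arm, as the interface text tells. Its arguments: {"type":"object","properties":{"moves":{"type":"array","items":{"type":"object","properties":{"gripper":{"type":"number"},"tx":{"type":"number"},"ty":{"type":"number"},"tz":{"type":"number"},"rx":{"type":"number"},"ry":{"type":"number"},"rz":{"type":"number"}}}},"grip_force":{"type":"number"}},"required":["moves"]}

```bash
mkdir -p pics; ls
cat > h.py <<'E'
import numpy as np,cv2,json
from scipy.spatial.transform import Rotation as R
from workcell import manip, optics, ticket, spot_in, landmark_of
def snap(n,f):
    im=optics.capture(n); cv2.imwrite('pics/'+f,im[:,:,::-1]); return im
E
python3 - <<'E'
from h import *
s=manip.get_state();print(s)
a=snap('scene','a.png');b=snap('side','b.png')
cv2.imwrite('pics/ab.png',cv2.resize(np.hstack([a,b])[:,:,::-1],(800,300)))
for c in ['scene','side']:
  k=optics.calibration(c);print(c,k['intrinsics'].round(1).tolist() if hasattr(k['intrinsics'],'round') else k['intrinsics'],k['rvec'],k['tvec'])
  for q in ['round_pot','square_pot','hex_pot','long_pot','round_lid','square_lid','hex_lid','long_lid','chest','drawer_handle','drawer_floor','forming_block','paper_cup','hammer']:
    print(q,[(round(d['p'],2),np.round(d['location'],3).tolist()) for d in landmark_of(c,q)[:4]])
E
```

```text
pics
{'time_s': 0.0, 'joints': array([-1.29020126e+00,  2.17807199e-01,  1.61494742e+00,  3.18734281e-05,
        1.31129647e+00, -1.12216460e-01]), 'qd': array([-2.51713744e-05, -9.67169369e-05, -2.53136126e-04, -2.49709187e-04,
       -1.29949455e-03, -1.95883257e-03]), 'effort': array([-3.66738441e-04, -3.96847129e+01, -3.03851259e+01, -7.26620010e-05,
        9.76739422e-03, -2.23208950e-06]), 'position': array([ 0.23903723, -0.57661139,  0.23792841]), 'orientation': array([-1.22616259e-03,  9.80774371e-01,  1.95141287e-01, -8.80215389e-05]), 'contact_force': array([ 0.78840377,  1.1001605 , -0.66521237]), 'wrist_torque': array([ 0.00844745,  0.00755508, -0.042573  ]), 'grasp_force': 0.0, 'opening': 0.08581671516568586}
scene [[392.8, 0.0, 255.4], [0.0, 392.8, 195.3], [0.0, 0.0, 1.0]] [ 2.1852413   1.00477639 -0.43819072] [-0.41401338 -0.22719195  1.55543284]
round_pot [(0.86, [0.582, -0.209, -0.004])]
square_pot [(0.86, [0.492, -0.444, 0.002]), (0.71, [0.595, -0.321, -0.003])]
hex_pot [(0.71, [0.464, 0.587, 0.001])]
long_pot []
round_lid []
square_lid [(0.58, [0.447, -0.076, -0.
[... 518 characters left out ...]
-0.207, -0.003])]
square_pot [(0.57, [0.598, -0.319, -0.001]), (0.56, [0.489, -0.447, 0.0])]
hex_pot [(0.69, [0.586, 0.025, -0.006])]
long_pot []
round_lid [(0.62, [0.583, -0.089, 0.004]), (0.53, [0.749, -0.17, 0.001]), (0.46, [0.464, -0.214, -0.002])]
square_lid [(0.48, [0.447, -0.08, 0.001])]
hex_lid [(0.9, [0.458, -0.331, -0.003]), (0.56, [0.447, -0.082, -0.002])]
long_lid [(0.58, [0.454, 0.017, -0.001])]
chest [(0.68, [0.731, 0.326, 0.002])]
drawer_handle [(0.62, [0.543, 0.311, 0.095])]
drawer_floor [(0.71, [0.674, 0.322, 0.024]), (0.46, [0.456, 0.018, 0.001])]
forming_block [(0.65, [0.652, -0.425, -0.001]), (0.2, [0.447, -0.079, -0.0])]
paper_cup []
hammer [(0.6, [0.748, -0.173, -0.0])]
```

View pics/a.png

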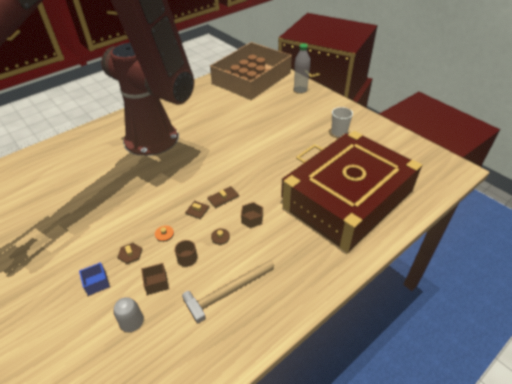

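View pics/b.png

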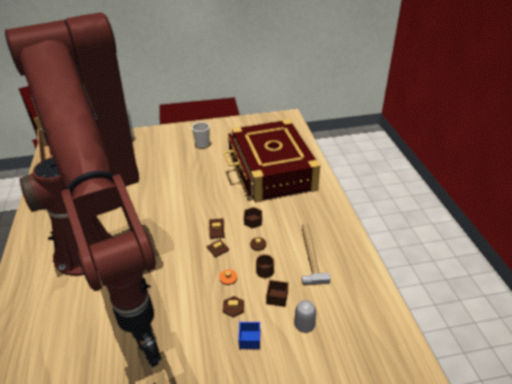

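Scene view: square_pot at (155,278), round_pot at (186,252) and hex_pot at (252,215).
- **Lids:** hex lid (130,253), square lid (197,210), long lid (223,196, spare) and round lid (220,236).
- **Look-alikes:** orange lid (164,233) and blue square pot (94,278).
- **Bystanders:** steel block (127,313), hammer (230,290) and cup (341,122).

I'll go over the middle for a close look with the wrist camera.

Call:
{"op": "play_rows", "data": {"moves": [{"rz":7.5,"tz":-20},{"rz":7.5,"tz":-20},{"rz":7.5,"tz":-20},{"tx":22,"ty":-43,"tz":-6},{"tx":22,"ty":-43,"tz":-6},{"tx":22,"ty":-43,"tz":-6},{"tx":22,"ty":-43,"tz":-6},{"tx":22,"ty":-43,"tz":-6},{"tx":22,"ty":-43,"tz":-6},{"tx":22,"ty":-43,"tz":-6},{"tx":22,"ty":-43,"tz":-6},{"tx":22,"ty":-43,"tz":-6},{"tx":22,"ty":-43,"tz":-6},{},{}]}}

```text
validation failed for argument at $.mo...
```

Run:
```python
from h import *
s=manip.get_state();print(s['position'],s['orientation'],s['contact_force'],s['time_s'])
k=optics.calibration('wrist');print(k)
Rc=R.from_rotvec(np.ravel(k['rvec'])).as_matrix();print(-Rc.T@np.ravel(k['tvec']),Rc)
snap('wrist','w1.png')
```

```text
[ 0.23925788 -0.57740077  0.23928992] [-1.28183611e-05  9.80775409e-01  1.95139943e-01 -4.96786473e-06] [-0.22015041 -0.15671962 -0.15777668] 1.5
{'intrinsics': array([[297.31863964,   0.        , 253.6134361 ],
       [  0.        , 297.31863964, 190.23663476],
       [  0.        ,   0.        ,   1.        ]]), 'rvec': array([-2.38137423,  1.59177886,  0.25671253]), 'tvec': array([-0.62521906, -0.04163138,  0.38152618])}
[ 0.3134245  -0.5468887   0.37532933] [[ 3.82381380e-01 -9.24004581e-01  1.16438191e-04]
 [-8.77121006e-01 -3.62939886e-01  3.14536770e-01]
 [-2.90591157e-01 -1.20375135e-01 -9.49245283e-01]]
```

View pics/w1.png

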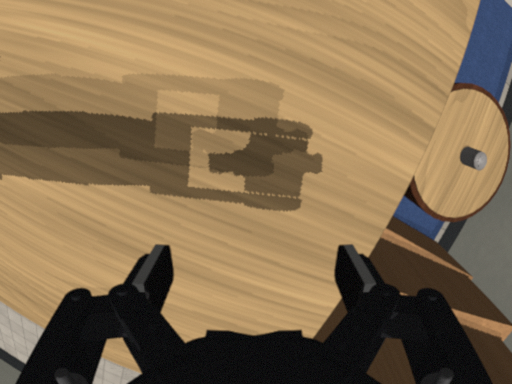

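The wrist picture shows only bare bench, because that move was refused. I'll retry without empty rows.

Call:
{"op": "play_rows", "data": {"moves": [{"rz":7.5,"tz":-20},{"rz":7.5,"tz":-20},{"rz":7.5,"tz":-20},{"tx":22,"ty":-43,"tz":-6},{"tx":22,"ty":-43,"tz":-6},{"tx":22,"ty":-43,"tz":-6},{"tx":22,"ty":-43,"tz":-6},{"tx":22,"ty":-43,"tz":-6},{"tx":22,"ty":-43,"tz":-6},{"tx":22,"ty":-43,"tz":-6},{"tx":22,"ty":-43,"tz":-6},{"tx":22,"ty":-43,"tz":-6},{"tx":22,"ty":-43,"tz":-6},{"tz":0},{"tz":0}], "grip_force": 22}}

```text
validation failed for argument at $.mo...
```

Run:
```python
from h import *
s=manip.get_state();print(s['position'],s['orientation'],s['contact_force'],s['time_s'])
snap('wrist','w2.png')
```

```text
[ 0.23925089 -0.57740082  0.23928352] [-1.65157200e-05  9.80776108e-01  1.95136429e-01 -1.09763969e-05] [0.10779351 1.02405514 0.5878585 ] 1.55
```

View pics/w2.png

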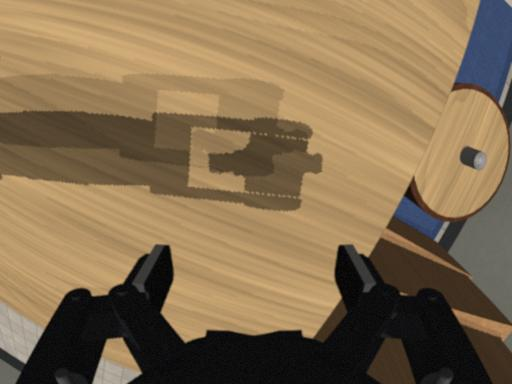

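The move was refused again and the view hasn't changed. I'll try rows that carry every key.

Call:
{"op": "play_rows", "data": {"moves": [{"gripper":-1,"tx":0,"ty":0,"tz":-20,"rx":0,"ry":0,"rz":7.5}], "grip_force": 22}}

```text
time_s: 1.7
position: [0.2386, -0.5752, 0.2557]
orientation: [-0.004, 0.992, 0.129, -0.001]
contact_force: [-0.5, -1.0, 0.3]
opening: 0.0855
grasp_force: 0.0
```

Call:
{"op": "play_rows", "data": {"moves": [{"gripper":-1,"tx":0,"ty":0,"tz":-20,"rx":0,"ry":0,"rz":7.5},{"gripper":-1,"tx":0,"ty":0,"tz":-20,"rx":0,"ry":0,"rz":7.5},{"gripper":-1,"tx":22,"ty":-43,"tz":-6,"rx":0,"ry":0,"rz":0},{"gripper":-1,"tx":22,"ty":-43,"tz":-6,"rx":0,"ry":0,"rz":0},{"gripper":-1,"tx":22,"ty":-43,"tz":-6,"rx":0,"ry":0,"rz":0},{"gripper":-1,"tx":22,"ty":-43,"tz":-6,"rx":0,"ry":0,"rz":0},{"gripper":-1,"tx":22,"ty":-43,"tz":-6,"rx":0,"ry":0,"rz":0},{"gripper":-1,"tx":22,"ty":-43,"tz":-6,"rx":0,"ry":0,"rz":0},{"gripper":-1,"tx":22,"ty":-43,"tz":-6,"rx":0,"ry":0,"rz":0},{"gripper":-1,"tx":22,"ty":-43,"tz":-6,"rx":0,"ry":0,"rz":0},{"gripper":-1,"tx":22,"ty":-43,"tz":-6,"rx":0,"ry":0,"rz":0},{"gripper":-1,"tx":22,"ty":-43,"tz":-6,"rx":0,"ry":0,"rz":0},{"gripper":-1,"tx":0,"ty":0,"tz":0,"rx":0,"ry":0,"rz":0},{"gripper":-1,"tx":0,"ty":0,"tz":0,"rx":0,"ry":0,"rz":0}]}}

```text
time_s: 3.1
position: [0.4595, -0.1465, 0.3596]
orientation: [0.0, 1.0, 0.002, 0.0]
contact_force: [-0.6, 0.4, -0.3]
opening: 0.0852
grasp_force: 0.0
```

Run:
```python
from h import *
s=manip.get_state();print(s['position'],s['orientation'],s['contact_force'],s['time_s'])
snap('wrist','w2.png')
```

```text
[ 0.4595327  -0.1464948   0.35957886] [4.64551927e-04 9.99998556e-01 1.63058219e-03 1.17057034e-04] [-0.5871808   0.43368154 -0.28053335] 3.1
```

View pics/w2.png

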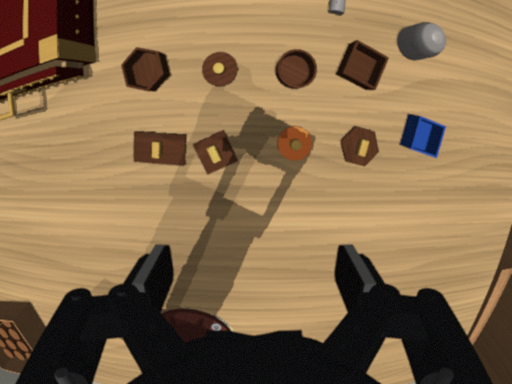

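Wrist view: back row is hex pot (147,68), round lid (220,69), round pot (296,68) and square pot (362,65), with the block at (421,41). Front row is long lid (159,148), square lid (215,152), orange lid (295,143), hex lid (360,146) and blue pot (424,135). The handle is at about (28,103). I'll fit silhouettes for the exact poses.

```bash
cat >> h.py <<'E'
from scipy.optimize import minimize
def project(c,P,k=None):
    k=k or optics.calibration(c); K=np.array(k['intrinsics']); P=np.asarray(P,float)
    X=P@R.from_rotvec(np.ravel(k['rvec'])).as_matrix().T+np.ravel(k['tvec'])
    if c=='wrist':
        r=np.hypot(X[:,0],X[:,1])+1e-12; th=np.arctan2(r,X[:,2])
        d=X[:,:2]*(th/r)[:,None]
    else: d=X[:,:2]/X[:,2:]
    return d*K[0,0]+K[:2,2]
def ray(c,uv,k=None):
    k=k or optics.calibration(c); K=np.array(k['intrinsics']); d=(np.array(uv)-K[:2,2])/K[0,0]
    if c=='wrist':
        t=np.hypot(*d); v=np.r_[d*np.sinc(t/np.pi),np.cos(t)]
    else: v=np.r_[d,1]
    M=R.from_rotvec(np.ravel(k['rvec'])).as_matrix()
    return -M.T@np.ravel(k['tvec']), M.T@(v/np.linalg.norm(v))
def onplane(c,uv,z,k=None):
    o,v=ray(c,uv,k); return o+v*(z-o[2])/v[2]
def poly(s,a,b=None):   # half sizes
    if s=='round': t=np.arange(0,2*np.pi,np.pi/24); return np.c_[np.cos(t),np.sin(t)]*a
    if s=='hex': t=np.arange(6)*np.pi/3+np.pi/6; return np.c_[np.cos(t),np.sin(t)]*a/np.cos(np.pi/6)
    return np.array([[a,b],[-a,b],[-a,-b],[a,-b]])
def prism(p,z0,z1): return np.r_[np.c_[p,p[:,0]*0+z0],np.c_[p,p[:,0]*0+z1]]
SH={'round_pot':prism(poly('round',.03),0,.05),'square_pot':prism(poly('sq',.03,.03),0,.044),'hex_pot':prism(poly('hex',.033),0,.04),
'round_lid':prism(poly('round',.029),.005,.011),'square_lid':prism(poly('sq',.029,.029),.005,.011),'hex_lid':prism(poly('hex',.032),.005,.011),'long_lid':prism(poly('sq',.027,.047),.005,.011)}
def dark(im):
    i=im.astype(int); lum=i.sum(2)
    return ((lum<235)&(i[:,:,2]<i[:,:,0]+12)).astype(np.uint8)
def brass(im):
    h=cv2.cvtColor(im,cv2.COLOR_RGB2HSV); return ((h[:,:,0]>17)&(h[:,:,0]<32)&(h[:,:,1]>130)).astype(np.uint8)
def fit(c,im,name,xy,z=0.,yaws=None,k=None,U=6):
    """silhouette fit -> x,y,yaw(deg),iou"""
    k=k or optics.calibration(c); S=SH[name]; ctr=project(c,[[*xy,z+.02]],k)[0]; h=60
    u0,v0=(ctr-h).astype(int).clip(0); sub=im[v0:v0+2*h,u0:u0+2*h]
    m=dark(sub)
    # pieces near the middle
    big=cv2.resize(cv2.GaussianBlur(m.astype(np.float32),(0,0),.6),None,fx=U,fy=U,interpolation=cv2.INTER_LINEAR)
    def ren(p):
        M=R.from_euler('z',p[2],degrees=True).as_matrix()
        q=(project(c,S@M.T+[p[0],p[1],z],k)-[u0,v0]+.5)*U-.5
        r=np.zeros(big.shape,np.uint8); cv2.fillConvexPoly(r,cv2.convexHull(np.round(q*16).astype(np.int32)),1,cv2.LINE_8,4); return r
    mb0=(big>.5).astype(np.uint8); mb0=cv2.morphologyEx(mb0,cv2.MORPH_CLOSE,np.ones((13*U//2,)*2,np.uint8))
    cs,_=cv2.findContours(mb0,cv2.RETR_EXTERNAL,cv2.CHAIN_APPROX_NONE); mb=np.zeros_like(mb0)
    p0=(project(c,[[*xy,z+.01]],k)[0]-[u0,v0])*U
    cc=min((q for q in cs if cv2.contourArea(q)>100*U*U/4),key=lambda q:-cv2.pointPolygonTest(q,tuple(map(float,p0)),True))
    cv2.drawContours(mb,[cc],-1,1,-1)
    def cost(p):
        r=ren(p); return 1-(r&mb).sum()/(r|mb).sum()
    best=None
    for y in ([0] if 'round' in name else (yaws if yaws is not None else range(-45,45,15) if 'square' in name else range(-30,30,10) if 'hex' in name else range(-90,90,30))):
        s=minimize(cost,[*xy,y],method='Nelder-Mead',options=dict(initial_simplex=[[*xy,y],[xy[0]+.008,xy[1],y],[xy[0],xy[1]+.008,y],[*xy,y+8]],xatol=1e-4,fatol=1e-5,maxiter=150))
        if best is None or s.fun<best.fun: best=s
    return best.x[0],best.x[1],best.x[2],1-best.fun
E
cat > objs.py <<'E'
from h import *
G={'round_pot':(.583,-.208),'square_pot':(.596,-.32),'hex_pot':(.586,.025),'round_lid':(.583,-.089),'square_lid':(.447,-.08),'hex_lid':(.458,-.33),'long_lid':(.455,.018)}
def go(c,im,names=G):
    for n in names:
        try: r=fit(c,im,n,G[n]); print(c,n,np.round(r[:2],4),round(r[2],1),round(r[3],3))
        except Exception as e: print(n,e)
E
python3 - <<'E'
from objs import *
im=cv2.imread('pics/w2.png')[:,:,::-1].copy()
for p in [(147,52),(220,80),(240,120),(362,88),(215,140),(155,150),(100,80),(218,69)]: print(p,im[p[1],p[0]])
go('wrist',im)
for c,f in [('scene','a'),('side','b')]: go(c,cv2.imread(f'pics/{f}.png')[:,:,::-1].copy())
E
```

```text
(147, 52) [56 34 22]
(220, 80) [95 58 39]
(240, 120) [169 138  96]
(362, 88) [134 108  74]
(215, 140) [87 53 34]
(155, 150) [208 172  90]
(100, 80) [179 146 102]
(218, 69) [210 189  98]
wrist round_pot [ 0.5804 -0.2115] 6.2 0.919
wrist square_pot [ 0.5956 -0.3221] -21.5 0.953
wrist hex_pot [0.5889 0.0271] -16.0 0.955
wrist round_lid [ 0.583  -0.0931] 3.2 0.903
wrist square_lid [ 0.4457 -0.085 ] 24.3 0.462
wrist hex_lid [ 0.459  -0.3308] 46.2 0.956
wrist long_lid [0.4548 0.0141] -5.3 0.953
scene round_pot [ 0.5811 -0.2077] 8.2 0.775
scene square_pot [ 0.5955 -0.3207] -16.4 0.816
scene hex_pot [0.5881 0.0301] -8.5 0.806
scene round_lid [ 0.583 -0.089] 0.0 0.0
scene square_lid [ 0.447 -0.08 ] -45.0 0.0
scene hex_lid [ 0.458 -0.33 ] -30.0 0.0
scene long_lid [0.4661 0.0241] 34.8 0.132
side round_pot [ 0.5837 -0.2096] 5.4 0.338
side square_pot [ 0.5987 -0.3208] -17.1 0.45
side hex_pot [0.5903 0.0304] -10.0 0.844
side round_lid [ 0.5833 -0.1045] 19.8 0.145
side square_lid [ 0.4478 -0.082 ] -65.8 0.411
side hex_lid [ 0.4611 -0.3315] -10.9 0.641
side long_lid [ 0.4486 -0.0568] -1.0 0.54
```

Call:
{"op": "play_rows", "data": {"moves": [{"gripper":-1,"tx":4,"ty":-43,"tz":3,"rx":0,"ry":0,"rz":0},{"gripper":-1,"tx":4,"ty":-43,"tz":3,"rx":0,"ry":0,"rz":0},{"gripper":-1,"tx":4,"ty":-43,"tz":3,"rx":0,"ry":0,"rz":0},{"gripper":-1,"tx":4,"ty":-43,"tz":3,"rx":0,"ry":0,"rz":0},{"gripper":-1,"tx":4,"ty":-43,"tz":3,"rx":0,"ry":0,"rz":0},{"gripper":-1,"tx":4,"ty":-43,"tz":3,"rx":0,"ry":0,"rz":0},{"gripper":-1,"tx":4,"ty":-43,"tz":3,"rx":0,"ry":0,"rz":0},{"gripper":-1,"tx":4,"ty":-43,"tz":3,"rx":0,"ry":0,"rz":0},{"gripper":-1,"tx":4,"ty":-43,"tz":3,"rx":0,"ry":0,"rz":0},{"gripper":-1,"tx":4,"ty":-43,"tz":3,"rx":0,"ry":0,"rz":0},{"gripper":-1,"tx":0,"ty":0,"tz":0,"rx":0,"ry":0,"rz":0},{"gripper":-1,"tx":0,"ty":0,"tz":0,"rx":0,"ry":0,"rz":0}]}}

```text
time_s: 4.35
position: [0.4996, 0.2813, 0.3283]
orientation: [0.001, 1.0, -0.0, -0.001]
contact_force: [0.7, -0.5, 0.2]
opening: 0.0854
grasp_force: 0.0
```

Run:
```python
from h import *
s=manip.get_state();print(s['position'],s['joints'].round(2),s['time_s'])
im=snap('wrist','w3.png')
for q in ['chest','drawer_handle','drawer_floor']:
    d=landmark_of('wrist',q)[:2]; print(q,[(round(e['p'],2),np.round(e['location'],4),project('wrist',[e['location']]).round()) for e in d])
```

```text
[0.49962016 0.28132207 0.32832631] [ 0.39  0.05  1.63 -0.    1.46  1.96] 4.35
chest [(0.76, array([ 7.368e-01,  3.235e-01, -6.000e-04]), array([[225.,  -1.]]))]
drawer_handle [(0.87, array([0.5436, 0.3122, 0.0941]), array([[228., 124.]]))]
drawer_floor [(0.37, array([ 0.5804, -0.2138,  0.004 ]), array([[501., 117.]]))]
```

View pics/w3.png

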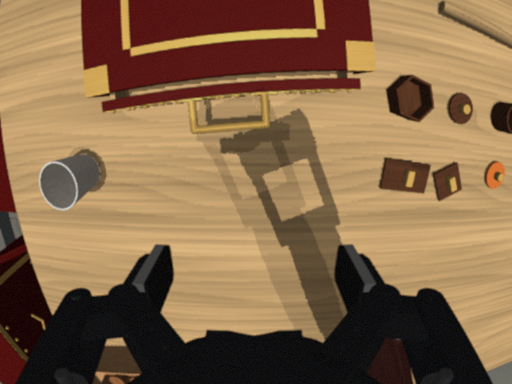

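Wrist view over the chest: the drawer is a little ajar and the handle bar runs from (193,130) to (269,125). I'll get the bar's line at its height and the chest's yaw.

Run:
```python
from h import *
im=cv2.imread('pics/w3.png')[:,:,::-1].copy()
b=brass(im)
pts=[]
for u in range(196,267,3):
    col=np.where(b[115:140,u])[0]+115
    if len(col): pts.append((u,col.max(),col.min()))
a=np.array(pts)
mid=np.array([onplane('wrist',(u,(v0+v1)/2.),.094) for u,v0,v1 in pts])
f=np.polyfit(mid[:,1],mid[:,0],1); res=mid[:,0]-np.polyval(f,mid[:,1]); print('bar dx/dy',f,'yaw',np.degrees(-np.arctan(f[0])),res.std(), a[::6].tolist())
rows=np.where(b[122:128,180:285])[1]+180
print('u ends',[np.where(b[v,180:285])[0][[0,-1]]+180 for v in (118,122,126,130)])
# corners of bar
for uv in [(190,132),(271,127)]: print(onplane('wrist',uv,.094))
# chest top corners & drawer front top line (z=.105), chest top z=.118
r=((im[:,:,0]>1.7*im[:,:,1])&(im[:,:,0]>60)).astype(np.uint8)
for u in (110,150,300,350): 
    col=np.where(r[60:120,u])[0]+60; print(u,col.min(),col.max(),onplane('wrist',(u,col.max()),.105))
for t in ('drawer_handle','chest'):
  for c in ('scene','side'):
    im=optics.capture(c); print(t,c,[np.round(e['location'],4) for e in landmark_of(c,t)[:1]])
```

```text
bar dx/dy [-0.06739224  0.56271341] yaw 3.855461055160515 0.0015948102883355203 [[196, 133, 115], [214, 131, 124], [232, 129, 123], [250, 128, 121]]
u ends [array([190, 269]), array([190, 269]), array([191, 269]), array([191, 231])]
[0.53514797 0.36083603 0.094     ]
[0.54010292 0.25833734 0.094     ]
110 60 109 [0.57212531 0.46604101 0.105     ]
150 60 102 [0.5765999  0.40874292 0.105     ]
300 60 88 [0.58952262 0.22430131 0.105     ]
350 79 88 [0.59275432 0.16128762 0.105     ]
drawer_handle scene [array([0.5428, 0.3049, 0.0952])]
drawer_handle side [array([0.5399, 0.308 , 0.0958])]
chest scene [array([ 7.340e-01,  3.275e-01, -1.000e-04])]
chest side [array([ 7.290e-01,  3.233e-01, -6.000e-04])]
```

Bar: yaw 3.9°, middle (0.542, 0.308, 0.094). All three cameras agree to within 4 mm on its place and height.

Call:
{"op": "play_rows", "data": {"moves": [{"gripper":0.2,"tx":0,"ty":0,"tz":0,"rx":0,"ry":0,"rz":-8},{"gripper":0.2,"tx":0,"ty":0,"tz":0,"rx":0,"ry":0,"rz":-8},{"gripper":0.2,"tx":0,"ty":0,"tz":0,"rx":0,"ry":0,"rz":-8},{"gripper":0.2,"tx":0,"ty":0,"tz":0,"rx":0,"ry":0,"rz":-8},{"gripper":0.2,"tx":0,"ty":0,"tz":0,"rx":0,"ry":0,"rz":-8},{"gripper":0.2,"tx":0,"ty":0,"tz":0,"rx":0,"ry":0,"rz":-8},{"gripper":0.2,"tx":0,"ty":0,"tz":0,"rx":0,"ry":0,"rz":-8},{"gripper":0.2,"tx":0,"ty":0,"tz":0,"rx":0,"ry":0,"rz":-8},{"gripper":0.2,"tx":0,"ty":0,"tz":0,"rx":0,"ry":0,"rz":-8},{"gripper":0.2,"tx":0,"ty":0,"tz":0,"rx":0,"ry":0,"rz":-8},{"gripper":0.2,"tx":0,"ty":0,"tz":0,"rx":0,"ry":0,"rz":-8},{"gripper":0.2,"tx":0,"ty":0,"tz":0,"rx":0,"ry":0,"rz":-6},{"gripper":0.2,"tx":4,"ty":7.4,"tz":28,"rx":0,"ry":0,"rz":0},{"gripper":0.2,"tx":4,"ty":7.4,"tz":28,"rx":0,"ry":0,"rz":0},{"gripper":0.2,"tx":4,"ty":7.4,"tz":28,"rx":0,"ry":0,"rz":0},{"gripper":0.2,"tx":4,"ty":7.4,"tz":28,"rx":0,"ry":0,"rz":0},{"gripper":0.2,"tx":4,"ty":7.4,"tz":28,"rx":0,"ry":0,"rz":0},{"gripper":0.2,"tx":4,"ty":7.4,"tz":28,"rx":0,"ry":0,"rz":0},{"gripper":0.2,"tx":0,"ty":0,"tz":0,"rx":0,"ry":0,"rz":0},{"gripper":0.2,"tx":0,"ty":0,"tz":0,"rx":0,"ry":0,"rz":0}]}}

```text
time_s: 6.95
position: [0.5413, 0.3096, 0.1608]
orientation: [-0.0, 0.682, 0.731, -0.001]
contact_force: [1.2, 0.4, 0.6]
opening: 0.0341
grasp_force: 0.0
```

Run:
```python
from h import *
s=manip.get_state();print(s['position'],R.from_quat(s['orientation'][[1,2,3,0]]).as_matrix().round(3).tolist(),s['opening'])
im=snap('wrist','w4.png')
print([(e['p'],np.round(e['location'],4),project('wrist',[e['location']]).round()) for e in landmark_of('wrist','drawer_handle')[:2]])
print(project('wrist',[s['position']]))
```

```text
[0.54130619 0.30955255 0.16082458] [[-0.07, 0.998, -0.002], [0.998, 0.07, -0.001], [-0.001, -0.002, -1.0]] 0.03408066152510991
[(0.96, array([0.5413, 0.3114, 0.0921]), array([[252., 203.]]))]
[[251.98286896 252.23718286]]
```

View pics/w4.png

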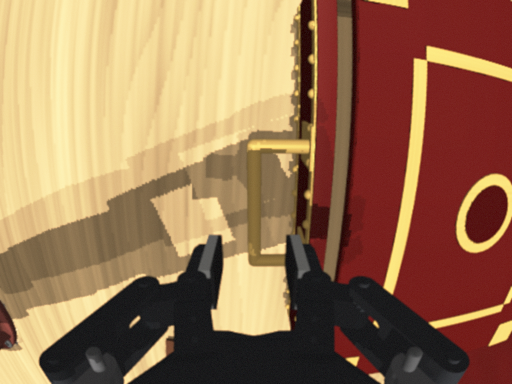

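Bar at u≈254 lies midway between the fingers (215 and 290), so I'll descend and grip.

Call:
{"op": "play_rows", "data": {"moves": [{"gripper":0.2,"tx":0,"ty":0,"tz":15,"rx":0,"ry":0,"rz":0},{"gripper":0.2,"tx":0,"ty":0,"tz":15,"rx":0,"ry":0,"rz":0},{"gripper":0.2,"tx":0,"ty":0,"tz":15,"rx":0,"ry":0,"rz":0},{"gripper":0.2,"tx":0,"ty":0,"tz":15,"rx":0,"ry":0,"rz":0},{"gripper":0.2,"tx":0,"ty":0,"tz":10,"rx":0,"ry":0,"rz":0},{"gripper":0.2,"tx":0,"ty":0,"tz":8,"rx":0,"ry":0,"rz":0},{"gripper":0.2,"tx":0,"ty":0,"tz":0,"rx":0,"ry":0,"rz":0},{"gripper":1,"tx":0,"ty":0,"tz":0,"rx":0,"ry":0,"rz":0},{"gripper":1,"tx":0,"ty":0,"tz":0,"rx":0,"ry":0,"rz":0},{"gripper":1,"tx":0,"ty":0,"tz":0,"rx":0,"ry":0,"rz":0},{"gripper":1,"tx":0,"ty":0,"tz":0,"rx":0,"ry":0,"rz":0},{"gripper":1,"tx":0,"ty":0,"tz":0,"rx":0,"ry":0,"rz":0}], "grip_force": 30}}

```text
time_s: 8.25
position: [0.5423, 0.31, 0.0841]
orientation: [0.0, 0.682, 0.731, 0.001]
contact_force: [0.0, 0.4, 0.6]
opening: 0.0084
grasp_force: 29.3
```

Call:
{"op": "play_rows", "data": {"moves": [{"gripper":1,"tx":0,"ty":-5,"tz":0,"rx":0,"ry":0,"rz":0},{"gripper":1,"tx":0,"ty":-10,"tz":0,"rx":0,"ry":0,"rz":0},{"gripper":1,"tx":0,"ty":-10,"tz":0,"rx":0,"ry":0,"rz":0},{"gripper":1,"tx":0,"ty":-10,"tz":0,"rx":0,"ry":0,"rz":0},{"gripper":1,"tx":0,"ty":-10,"tz":0,"rx":0,"ry":0,"rz":0},{"gripper":1,"tx":0,"ty":-10,"tz":0,"rx":0,"ry":0,"rz":0},{"gripper":1,"tx":0,"ty":-10,"tz":0,"rx":0,"ry":0,"rz":0},{"gripper":1,"tx":0,"ty":-10,"tz":0,"rx":0,"ry":0,"rz":0},{"gripper":1,"tx":0,"ty":-10,"tz":0,"rx":0,"ry":0,"rz":0},{"gripper":1,"tx":0,"ty":-10,"tz":0,"rx":0,"ry":0,"rz":0},{"gripper":1,"tx":0,"ty":-10,"tz":0,"rx":0,"ry":0,"rz":0},{"gripper":1,"tx":0,"ty":-10,"tz":0,"rx":0,"ry":0,"rz":0},{"gripper":1,"tx":0,"ty":-10,"tz":0,"rx":0,"ry":0,"rz":0},{"gripper":1,"tx":0,"ty":-10,"tz":0,"rx":0,"ry":0,"rz":0},{"gripper":1,"tx":0,"ty":-10,"tz":0,"rx":0,"ry":0,"rz":0},{"gripper":1,"tx":0,"ty":-5,"tz":0,"rx":0,"ry":0,"rz":0},{"gripper":1,"tx":0,"ty":0,"tz":0,"rx":0,"ry":0,"rz":0}]}}

```text
time_s: 9.95
position: [0.3907, 0.299, 0.0839]
orientation: [-0.0, 0.682, 0.732, -0.001]
contact_force: [-1.5, -0.9, 9.0]
opening: 0.0088
grasp_force: 30.6
```

Call:
{"op": "play_rows", "data": {"moves": [{"gripper":1,"tx":0,"ty":-3,"tz":0,"rx":0,"ry":0,"rz":0},{"gripper":1,"tx":0,"ty":-3,"tz":0,"rx":0,"ry":0,"rz":0},{"gripper":1,"tx":0,"ty":-2,"tz":0,"rx":0,"ry":0,"rz":0},{"gripper":1,"tx":0,"ty":0,"tz":0,"rx":0,"ry":0,"rz":0}]}}

```text
time_s: 10.35
position: [0.3841, 0.2985, 0.0839]
orientation: [0.0, 0.682, 0.732, 0.0]
contact_force: [1.9, -1.1, 6.4]
opening: 0.0086
grasp_force: 30.4
```

Run:
```python
from h import *
for c in ('scene','side'):
  im=snap(c,c+'1.png')
  for q in ('chest','drawer_handle','drawer_floor'): print(c,q,[(e['p'],np.round(e['location'],4)) for e in landmark_of(c,q)[:2]])
```

```text
scene chest [(0.91, array([ 7.359e-01,  3.250e-01, -7.000e-04]))]
scene drawer_handle [(0.66, array([0.3885, 0.2948, 0.0941]))]
scene drawer_floor [(0.79, array([0.5188, 0.3102, 0.0266]))]
side chest [(0.98, array([0.7333, 0.3253, 0.0019]))]
side drawer_handle [(0.62, array([0.3876, 0.2981, 0.0942]))]
side drawer_floor [(0.73, array([0.5167, 0.3106, 0.0229]))]
```

Drawer is fully out: both views put the handle at 0.386 and the TCP is at 0.384, against 0.385 expected for full travel. I'll release, rise and go to the round lid and round pot.

Call:
{"op": "play_rows", "data": {"moves": [{"gripper":0.2,"tx":0,"ty":0,"tz":0,"rx":0,"ry":0,"rz":0},{"gripper":0.2,"tx":0,"ty":0,"tz":0,"rx":0,"ry":0,"rz":0},{"gripper":0.2,"tx":0,"ty":0,"tz":0,"rx":0,"ry":0,"rz":0},{"gripper":0.2,"tx":0,"ty":0,"tz":-20,"rx":0,"ry":0,"rz":0},{"gripper":0.2,"tx":0,"ty":0,"tz":-40,"rx":0,"ry":0,"rz":0},{"gripper":0.2,"tx":0,"ty":0,"tz":-40,"rx":0,"ry":0,"rz":0},{"gripper":0.2,"tx":0,"ty":0,"tz":-40,"rx":0,"ry":0,"rz":0},{"gripper":0.2,"tx":0,"ty":0,"tz":0,"rx":0,"ry":0,"rz":8},{"gripper":0.2,"tx":0,"ty":0,"tz":0,"rx":0,"ry":0,"rz":8},{"gripper":0.2,"tx":0,"ty":0,"tz":0,"rx":0,"ry":0,"rz":8},{"gripper":0.2,"tx":0,"ty":0,"tz":0,"rx":0,"ry":0,"rz":8},{"gripper":0.2,"tx":0,"ty":0,"tz":0,"rx":0,"ry":0,"rz":8},{"gripper":0.2,"tx":0,"ty":0,"tz":0,"rx":0,"ry":0,"rz":8},{"gripper":0.2,"tx":0,"ty":0,"tz":0,"rx":0,"ry":0,"rz":8},{"gripper":0.2,"tx":0,"ty":0,"tz":0,"rx":0,"ry":0,"rz":8},{"gripper":0.2,"tx":0,"ty":0,"tz":0,"rx":0,"ry":0,"rz":8},{"gripper":0.2,"tx":0,"ty":0,"tz":0,"rx":0,"ry":0,"rz":8},{"gripper":0.2,"tx":0,"ty":0,"tz":0,"rx":0,"ry":0,"rz":8},{"gripper":0.2,"tx":0,"ty":0,"tz":0,"rx":0,"ry":0,"rz":6}]}}

```text
time_s: 12.65
position: [0.3832, 0.2983, 0.2223]
orientation: [0.0, 1.0, -0.002, -0.001]
contact_force: [0.3, 0.9, 0.2]
opening: 0.034
grasp_force: 0.0
```

Call:
{"op": "play_rows", "data": {"moves": [{"gripper":-0.2,"tx":18,"ty":41,"tz":0,"rx":0,"ry":0,"rz":0},{"gripper":-0.2,"tx":18,"ty":41,"tz":0,"rx":0,"ry":0,"rz":0},{"gripper":-0.2,"tx":18,"ty":41,"tz":0,"rx":0,"ry":0,"rz":0},{"gripper":-0.2,"tx":18,"ty":41,"tz":0,"rx":0,"ry":0,"rz":0},{"gripper":-0.2,"tx":18,"ty":41,"tz":0,"rx":0,"ry":0,"rz":0},{"gripper":-0.2,"tx":18,"ty":41,"tz":0,"rx":0,"ry":0,"rz":0},{"gripper":-0.2,"tx":18,"ty":41,"tz":0,"rx":0,"ry":0,"rz":0},{"gripper":-0.2,"tx":18,"ty":41,"tz":0,"rx":0,"ry":0,"rz":0},{"gripper":-0.2,"tx":18,"ty":41,"tz":0,"rx":0,"ry":0,"rz":0},{"gripper":-0.2,"tx":18,"ty":41,"tz":0,"rx":0,"ry":0,"rz":0},{"gripper":-0.2,"tx":15,"ty":38,"tz":40,"rx":0,"ry":0,"rz":0},{"gripper":-0.2,"tx":0,"ty":0,"tz":10,"rx":0,"ry":0,"rz":0},{"gripper":-0.2,"tx":0,"ty":0,"tz":0,"rx":0,"ry":0,"rz":0},{"gripper":-0.2,"tx":0,"ty":0,"tz":0,"rx":0,"ry":0,"rz":0}]}}

```text
time_s: 14.05
position: [0.5766, -0.1435, 0.1778]
orientation: [-0.001, 1.0, 0.0, -0.001]
contact_force: [0.5, -0.2, 0.9]
opening: 0.0511
grasp_force: 0.0
```

Run:
```python
from objs import *
s=manip.get_state();print(s['position'],s['orientation'].round(4),s['time_s'],s['opening'])
im=snap('wrist','w5.png')
go('wrist',im,['round_pot','round_lid','square_pot','hex_pot'])
for n in ('round_pot','round_lid'): print(n,[(round(e['p'],2),np.round(e['location'],4)) for e in landmark_of('wrist',n)[:2]])
b=brass(im); n,l,st,ce=cv2.connectedComponentsWithStats(b)
for i in range(1,n):
    if st[i,4]>20: print(st[i],ce[i],onplane('wrist',ce[i],.025))
```

```text
[ 0.57660046 -0.14349859  0.17775661] [-6.e-04  1.e+00  3.e-04 -9.e-04] 14.05 0.05111512139962968
wrist round_pot [ 0.5831 -0.2104] 0.9 0.965
wrist round_lid [ 0.5847 -0.0933] 1.7 0.787
wrist square_pot [ 0.5971 -0.3231] -22.5 0.959
wrist hex_pot [0.5899 0.0296] -17.1 0.969
round_pot [(0.78, array([ 0.5846, -0.2138,  0.0009]))]
round_lid [(0.79, array([ 0.5843, -0.0907, -0.0013])), (0.57, array([ 0.4568, -0.2157,  0.0045]))]
[  0 122  37  35 895] [ 16.62234637 137.80335196] [0.63080971 0.15171811 0.025     ]
[194 159  19  19 272] [202.88970588 167.75367647] [ 0.58626047 -0.09251644  0.025     ]
[391 253  19  24 310] [400.01935484 264.52580645] [ 0.46340396 -0.32968166  0.025     ]
[119 257  16  23 272] [126.57720588 268.27573529] [0.4599082  0.01372242 0.025     ]
[202 274  12  19 147] [207.42176871 284.00680272] [ 0.44317849 -0.08859799  0.025     ]
```

View pics/w5.png

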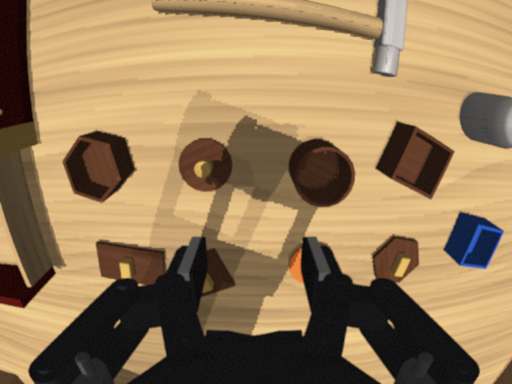

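Wrist view: round lid (205,164) with its knob (203,168), round pot (322,171), square pot (414,160) and hex pot (99,166). All pot fits now have IoU of at least 0.96. The round lid's mask is poor, so I'll improve the mask and fit the knobs as well.

```bash
python3 - <<'E'
s=open('h.py').read()
a=s.index("def dark"); b=s.index("def brass")
s=s[:a]+'''def dark(im):
    i=im.astype(int); lum=i.sum(2)
    return (((lum<200)&(i[:,:,2]<i[:,:,0]+12))|((lum<350)&(i[:,:,0]>2.05*i[:,:,2]))).astype(np.uint8)
'''+s[b:]
s=s.replace("    m=dark(sub)","    m=brass(sub) if 'knob' in name else dark(sub)|brass(sub) if 'lid' in name else dark(sub)")
s=s.replace("cv2.contourArea(q)>100*U*U/4","cv2.contourArea(q)>30*U*U")
s+='''
SH['round_knob']=prism(poly('round',.009),.011,.027); SH['bar_knob']=prism(poly('sq',.014,.007),.011,.027)
'''
open('h.py','w').write(s)
o=open('objs.py').read()
o+='''
G.update(round_knob=G['round_lid'])
def both(c,im,lid,z=0.,k=None,xy=None):
    a=fit(c,im,lid,xy or G[lid],z,k=k); kn='round_knob' if lid=='round_lid' else 'bar_knob'
    b=fit(c,im,kn,a[:2],z,yaws=range(-90,90,30),k=k); print(lid,np.round(a,4),kn,np.round(b,4))
'''
open('objs.py','w').write(o)
E
python3 - <<'E'
from objs import *
for f in ['w5']:
    im=cv2.imread(f'pics/{f}.png')[:,:,::-1].copy()
    go('wrist',im,['round_pot','round_lid','square_pot','hex_pot'])
    for l in ('round_lid','hex_lid'): both('wrist',im,l)
E
```

```text
wrist round_pot [ 0.5835 -0.2112] 4.8 0.966
wrist round_lid [ 0.585  -0.0923] 1.8 0.957
wrist square_pot [ 0.5977 -0.3241] -22.6 0.976
wrist hex_pot [0.5905 0.0302] 43.1 0.98
round_lid [ 0.585  -0.0923  1.8216  0.957 ] round_knob [ 0.5853 -0.0919  4.6403  0.8802]
hex_lid [  0.4598  -0.3321 -13.3424   0.3053] bar_knob [ 0.4589 -0.3335 -6.2171  0.8674]
```

Call:
{"op": "play_rows", "data": {"moves": [{"gripper":0,"tx":4,"ty":-25,"tz":20,"rx":0,"ry":0,"rz":0},{"gripper":0,"tx":4,"ty":-26.5,"tz":30,"rx":0,"ry":0,"rz":0},{"gripper":0,"tx":0,"ty":0,"tz":30,"rx":0,"ry":0,"rz":0},{"gripper":0,"tx":0,"ty":0,"tz":25,"rx":0,"ry":0,"rz":0},{"gripper":0,"tx":0,"ty":0,"tz":0,"rx":0,"ry":0,"rz":0},{"gripper":0,"tx":0,"ty":0,"tz":0,"rx":0,"ry":0,"rz":0}]}}

```text
time_s: 14.8
position: [0.5857, -0.0926, 0.0743]
orientation: [0.0, 1.0, 0.001, 0.0]
contact_force: [0.4, 0.0, 0.1]
opening: 0.043
grasp_force: 0.0
```

Run:
```python
from objs import *
s=manip.get_state();print(s['position'],s['orientation'].round(4),s['time_s'],s['opening'])
im=snap('wrist','w6.png')
both('wrist',im,'round_lid',xy=(.585,-.092)); go('wrist',im,['round_pot'])
```

```text
[ 0.58573919 -0.09255252  0.07431625] [1.e-04 1.e+00 5.e-04 4.e-04] 14.8 0.0429666414744214
round_lid [ 0.5844 -0.0925  3.7287  0.9805] round_knob [ 0.5842 -0.0923  3.7757  0.9203]
wrist round_pot [ 0.5817 -0.2136] 3.3 0.969
```

Call:
{"op": "play_rows", "data": {"moves": [{"gripper":0,"tx":-1.4,"ty":0,"tz":20,"rx":0,"ry":0,"rz":0},{"gripper":0,"tx":0,"ty":0,"tz":20,"rx":0,"ry":0,"rz":0},{"gripper":0,"tx":0,"ty":0,"tz":9,"rx":0,"ry":0,"rz":0},{"gripper":0,"tx":0,"ty":0,"tz":3,"rx":0,"ry":0,"rz":0},{"gripper":0,"tx":0,"ty":0,"tz":0,"rx":0,"ry":0,"rz":0},{"gripper":1,"tx":0,"ty":0,"tz":0,"rx":0,"ry":0,"rz":0},{"gripper":1,"tx":0,"ty":0,"tz":0,"rx":0,"ry":0,"rz":0},{"gripper":1,"tx":0,"ty":0,"tz":0,"rx":0,"ry":0,"rz":0},{"gripper":1,"tx":0,"ty":0,"tz":0,"rx":0,"ry":0,"rz":0},{"gripper":1,"tx":0,"ty":0,"tz":0,"rx":0,"ry":0,"rz":0}], "grip_force": 22}}

```text
time_s: 15.85
position: [0.5851, -0.0934, 0.0227]
orientation: [0.0, 1.0, 0.0, 0.001]
contact_force: [0.2, -0.5, 4.6]
opening: 0.0171
grasp_force: 21.7
```

Call:
{"op": "play_rows", "data": {"moves": [{"gripper":1,"tx":0,"ty":0,"tz":-5,"rx":0,"ry":0,"rz":0},{"gripper":1,"tx":0,"ty":0,"tz":-15,"rx":0,"ry":0,"rz":0},{"gripper":1,"tx":0,"ty":0,"tz":-30,"rx":0,"ry":0,"rz":0},{"gripper":1,"tx":-10,"ty":10,"tz":-30,"rx":0,"ry":0,"rz":0},{"gripper":1,"tx":-20,"ty":25,"tz":-20,"rx":0,"ry":0,"rz":0},{"gripper":1,"tx":-20,"ty":30,"tz":0,"rx":0,"ry":0,"rz":0},{"gripper":1,"tx":-20,"ty":30,"tz":0,"rx":0,"ry":0,"rz":0},{"gripper":1,"tx":-10,"ty":24,"tz":0,"rx":0,"ry":0,"rz":0},{"gripper":1,"tx":0,"ty":0,"tz":0,"rx":0,"ry":0,"rz":0},{"gripper":1,"tx":0,"ty":0,"tz":0,"rx":0,"ry":0,"rz":0}]}}

```text
time_s: 16.85
position: [0.5038, -0.2123, 0.1219]
orientation: [-0.0, 1.0, -0.001, 0.0]
contact_force: [0.8, -0.1, 0.1]
opening: 0.0169
grasp_force: 21.6
```

Run:
```python
from objs import *
s=manip.get_state();print(s['position'],s['orientation'].round(4),s['time_s'],s['opening'],s['contact_force'])
im=snap('wrist','w7.png')
go('wrist',im,['round_pot'])
for c in ('scene','side'): go(c,snap(c,c+'2.png'),['round_pot'])
```

```text
[ 0.50380715 -0.21232461  0.12186681] [-2.e-04  1.e+00 -8.e-04  3.e-04] 16.85 0.016945094051228314 [ 0.83703552 -0.13912978  0.10141024]
wrist round_pot [ 0.5817 -0.2103] 5.5 0.949
scene round_pot [ 0.5775 -0.2071] 7.3 0.732
side round_pot [ 0.5804 -0.2153] 1.2 0.407
```

View pics/w7.png

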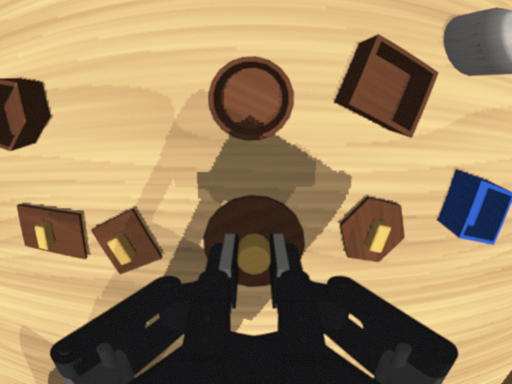

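The picture shows the lid level in the jaws: plate (254,240), knob (256,254). The pot mouth is ahead at (251,97). I'll measure both by circle fits on the rim and the plate.

Run:
```python
from objs import *
from scipy.optimize import least_squares
im=cv2.imread('pics/w7.png')[:,:,::-1].copy(); s=manip.get_state(); z0=s['position'][2]-.0227
i=im.astype(int)
m=((i.sum(2)<235)).astype(np.uint8)
def circ(c0,ang,z,r):
    P=[]
    for a in np.radians(ang):
        for t in np.arange(80,15,-.25):
            u=c0[0]+t*np.cos(a);v=c0[1]+t*np.sin(a)
            val=cv2.getRectSubPix(i.sum(2).astype(np.float32),(1,1),(float(u),float(v)))[0,0]
            if val<235: P.append(onplane('wrist',(u,v),z)[:2]); break
    P=np.array(P); f=least_squares(lambda p:np.hypot(*(P-p).T)-r,P.mean(0),loss='soft_l1',f_scale=.0005)
    g=least_squares(lambda p:np.hypot(*(P-p[:2]).T)-p[2],[*P.mean(0),r],loss='soft_l1',f_scale=.0005)
    return f.x.round(4),g.x.round(4),np.abs(f.fun).mean().round(5)
print('lid',circ((254,240),range(190,351,5),z0+.011,.029))
print('lid side arcs',circ((254,240),list(range(175,205,3))+list(range(335,365,3)),z0+.011,.029))
print('pot',circ((251,97),range(180,361,6),.05,.03), circ((251,97),range(0,360,6),.05,.03))
print('knob',fit('wrist',im,'round_knob',s['position'][:2],z0), 'tcp',s['position'])
```

```text
lid (array([ 0.5041, -0.2117]), array([ 0.5055, -0.2116,  0.0278]), np.float64(0.00038))
lid side arcs (array([ 0.5024, -0.2117]), array([ 0.504 , -0.2116,  0.0284]), np.float64(0.00025))
pot (array([ 0.5796, -0.2102]), array([ 0.5829, -0.2099,  0.0276]), np.float64(0.00095)) (array([ 0.5814, -0.2095]), array([ 0.5815, -0.2093,  0.0282]), np.float64(0.00179))
knob (np.float64(0.5017891542765541), np.float64(-0.21165081216492054), np.float64(6.05454889052946), np.float64(0.9100486585420293)) tcp [ 0.50429464 -0.21119367  0.12145761]
```

Call:
{"op": "play_rows", "data": {"moves": [{"gripper":1,"tx":20,"ty":-1.6,"tz":0,"rx":0,"ry":0,"rz":0},{"gripper":1,"tx":30,"ty":0,"tz":0,"rx":0,"ry":0,"rz":0},{"gripper":1,"tx":20,"ty":0,"tz":0,"rx":0,"ry":0,"rz":0},{"gripper":1,"tx":7.6,"ty":0,"tz":0,"rx":0,"ry":0,"rz":0},{"gripper":1,"tx":0,"ty":0,"tz":15,"rx":0,"ry":0,"rz":0},{"gripper":1,"tx":0,"ty":0,"tz":15,"rx":0,"ry":0,"rz":0},{"gripper":1,"tx":0,"ty":0,"tz":10,"rx":0,"ry":0,"rz":0},{"gripper":1,"tx":0,"ty":0,"tz":5,"rx":0,"ry":0,"rz":0},{"gripper":1,"tx":0,"ty":0,"tz":0,"rx":0,"ry":0,"rz":0},{"gripper":1,"tx":0,"ty":0,"tz":1.5,"rx":0,"ry":0,"rz":0},{"gripper":1,"tx":0,"ty":0,"tz":1.5,"rx":0,"ry":0,"rz":0},{"gripper":1,"tx":0,"ty":0,"tz":1.5,"rx":0,"ry":0,"rz":0},{"gripper":1,"tx":0,"ty":0,"tz":1,"rx":0,"ry":0,"rz":0},{"gripper":1,"tx":0,"ty":0,"tz":0,"rx":0,"ry":0,"rz":0}]}}

```text
time_s: 18.4
position: [0.5816, -0.2105, 0.0709]
orientation: [-0.0, 1.0, 0.0, 0.0]
contact_force: [0.3, -0.3, 0.1]
opening: 0.0166
grasp_force: 21.6
```

The plug is 2 mm into the mouth with no contact force, so I'll seat it.

Call:
{"op": "play_rows", "data": {"moves": [{"gripper":1,"tx":0,"ty":0,"tz":1,"rx":0,"ry":0,"rz":0},{"gripper":1,"tx":0,"ty":0,"tz":1,"rx":0,"ry":0,"rz":0},{"gripper":1,"tx":0,"ty":0,"tz":0.8,"rx":0,"ry":0,"rz":0},{"gripper":1,"tx":0,"ty":0,"tz":0,"rx":0,"ry":0,"rz":0},{"gripper":1,"tx":0,"ty":0,"tz":0,"rx":0,"ry":0,"rz":0}]}}

```text
time_s: 18.9
position: [0.5815, -0.2105, 0.068]
orientation: [-0.0, 1.0, 0.0, -0.0]
contact_force: [0.1, 0.6, -2.1]
opening: 0.0168
grasp_force: 21.6
```

Call:
{"op": "play_rows", "data": {"moves": [{"gripper":1,"tx":0,"ty":0,"tz":0.5,"rx":0,"ry":0,"rz":0},{"gripper":1,"tx":0,"ty":0,"tz":0,"rx":0,"ry":0,"rz":0},{"gripper":1,"tx":0,"ty":0,"tz":0,"rx":0,"ry":0,"rz":0}]}}

```text
time_s: 19.2
position: [0.5816, -0.2105, 0.0678]
orientation: [0.0, 1.0, 0.0, 0.0]
contact_force: [-1.1, 0.9, 0.9]
opening: 0.0167
grasp_force: 21.7
```

Call:
{"op": "play_rows", "data": {"moves": [{"gripper":1,"tx":0,"ty":0,"tz":0.6,"rx":0,"ry":0,"rz":0},{"gripper":1,"tx":0,"ty":0,"tz":0,"rx":0,"ry":0,"rz":0},{"gripper":1,"tx":0,"ty":0,"tz":0,"rx":0,"ry":0,"rz":0}]}}

```text
time_s: 19.5
position: [0.5817, -0.2105, 0.0677]
orientation: [0.0, 1.0, 0.0, 0.0]
contact_force: [-2.9, 0.7, 4.8]
opening: 0.0164
grasp_force: 22.0
```

Contact of 4.8 N at exactly the seated height, so the lid is seated. I'll release and go to the square lid.

Call:
{"op": "play_rows", "data": {"moves": [{"gripper":0.2,"tx":0,"ty":0,"tz":-0.5,"rx":0,"ry":0,"rz":0},{"gripper":0.2,"tx":0,"ty":0,"tz":0,"rx":0,"ry":0,"rz":0},{"gripper":0.2,"tx":0,"ty":0,"tz":0,"rx":0,"ry":0,"rz":0},{"gripper":0.2,"tx":0,"ty":0,"tz":-10,"rx":0,"ry":0,"rz":0},{"gripper":0.2,"tx":0,"ty":0,"tz":-40,"rx":0,"ry":0,"rz":0},{"gripper":0.2,"tx":0,"ty":0,"tz":-40,"rx":0,"ry":0,"rz":0},{"gripper":0,"tx":-34,"ty":-31,"tz":0,"rx":0,"ry":0,"rz":0},{"gripper":0,"tx":-34,"ty":-31,"tz":0,"rx":0,"ry":0,"rz":0},{"gripper":0,"tx":-34,"ty":-31,"tz":0,"rx":0,"ry":0,"rz":0},{"gripper":0,"tx":-34,"ty":-31,"tz":15,"rx":0,"ry":0,"rz":0},{"gripper":0,"tx":0,"ty":0,"tz":35,"rx":0,"ry":0,"rz":0},{"gripper":0,"tx":0,"ty":0,"tz":0,"rx":0,"ry":0,"rz":0},{"gripper":0,"tx":0,"ty":0,"tz":0,"rx":0,"ry":0,"rz":0}]}}

```text
time_s: 20.8
position: [0.4459, -0.0867, 0.108]
orientation: [0.0, 1.0, 0.0, 0.0]
contact_force: [0.7, 0.2, 1.1]
opening: 0.0428
grasp_force: 0.0
```

Run:
```python
from objs import *
s=manip.get_state();print(s['position'],s['joints'].round(2),s['time_s'],s['opening'],s['contact_force'])
im=snap('wrist','w8.png')
both('wrist',im,'square_lid',xy=(.447,-.085)); both('wrist',im,'long_lid'); go('wrist',im,['round_pot'])
both('wrist',im,'round_lid',z=.045,xy=(.5815,-.2105))
```

```text
[ 0.44586627 -0.08668946  0.10801367] [-0.35  0.01  2.11 -0.    1.02  1.22] 20.8 0.04281773025007006 [0.71138013 0.15241706 1.12942003]
square_lid [ 0.4471 -0.0834 24.268   0.9694] bar_knob [ 0.4464 -0.0832 22.4225  0.9302]
long_lid [ 0.456   0.0155 -5.4168  0.9848] bar_knob [  0.4548   0.0165 -11.1983   0.8658]
wrist round_pot [ 0.5848 -0.2147] 5.2 0.963
round_lid [ 0.5773 -0.1995 -5.2345  0.5713] round_knob [ 0.583  -0.2142 11.7645  0.8974]
```

Call:
{"op": "play_rows", "data": {"moves": [{"gripper":0,"tx":0,"ty":0,"tz":0,"rx":0,"ry":0,"rz":-8},{"gripper":0,"tx":0,"ty":0,"tz":0,"rx":0,"ry":0,"rz":-8},{"gripper":0,"tx":0,"ty":0,"tz":0,"rx":0,"ry":0,"rz":-8},{"gripper":0,"tx":2.1,"ty":-2.8,"tz":10,"rx":0,"ry":0,"rz":0},{"gripper":0,"tx":0,"ty":0,"tz":25,"rx":0,"ry":0,"rz":0},{"gripper":0,"tx":0,"ty":0,"tz":10,"rx":0,"ry":0,"rz":0},{"gripper":0,"tx":0,"ty":0,"tz":0,"rx":0,"ry":0,"rz":0},{"gripper":0,"tx":0,"ty":0,"tz":0,"rx":0,"ry":0,"rz":0}]}}

```text
time_s: 21.65
position: [0.4467, -0.0833, 0.0626]
orientation: [-0.0, 0.978, 0.207, -0.0]
contact_force: [-0.6, 0.4, 0.2]
opening: 0.0426
grasp_force: 0.0
```

Run:
```python
from objs import *
s=manip.get_state();print(s['position'],s['joints'].round(2),s['time_s'],s['opening'],s['contact_force'])
im=snap('wrist','w9.png')
both('wrist',im,'square_lid',xy=(.447,-.085))
```

```text
[ 0.44670588 -0.08326268  0.06259538] [-0.34  0.1   2.13  0.    0.92  0.81] 21.65 0.04261572211573611 [-0.61450302  0.35551265  0.15941829]
square_lid [ 0.4457 -0.083  24.086   0.847 ] bar_knob [ 0.445  -0.0831 24.0315  0.9484]
```

Call:
{"op": "play_rows", "data": {"moves": [{"gripper":0,"tx":-1,"ty":-0.5,"tz":20,"rx":0,"ry":0,"rz":0},{"gripper":0,"tx":0,"ty":0,"tz":16,"rx":0,"ry":0,"rz":0},{"gripper":0,"tx":0,"ty":0,"tz":3.5,"rx":0,"ry":0,"rz":0},{"gripper":0,"tx":0,"ty":0,"tz":0,"rx":0,"ry":0,"rz":0},{"gripper":1,"tx":0,"ty":0,"tz":0,"rx":0,"ry":0,"rz":0},{"gripper":1,"tx":0,"ty":0,"tz":0,"rx":0,"ry":0,"rz":0},{"gripper":1,"tx":0,"ty":0,"tz":0,"rx":0,"ry":0,"rz":0},{"gripper":1,"tx":0,"ty":0,"tz":0,"rx":0,"ry":0,"rz":0},{"gripper":1,"tx":0,"ty":0,"tz":0,"rx":0,"ry":0,"rz":0}]}}

```text
time_s: 22.6
position: [0.4464, -0.0834, 0.0241]
orientation: [0.001, 0.978, 0.208, 0.001]
contact_force: [-0.6, -0.8, 6.6]
opening: 0.0135
grasp_force: 23.7
```

Call:
{"op": "play_rows", "data": {"moves": [{"gripper":1,"tx":0,"ty":0,"tz":-5,"rx":0,"ry":0,"rz":0},{"gripper":1,"tx":0,"ty":0,"tz":-20,"rx":0,"ry":0,"rz":0},{"gripper":1,"tx":0,"ty":0,"tz":-40,"rx":0,"ry":0,"rz":0},{"gripper":1,"tx":0,"ty":0,"tz":-35,"rx":0,"ry":0,"rz":0},{"gripper":1,"tx":0,"ty":0,"tz":0,"rx":0,"ry":0,"rz":7.75},{"gripper":1,"tx":0,"ty":0,"tz":0,"rx":0,"ry":0,"rz":7.75},{"gripper":1,"tx":0,"ty":0,"tz":0,"rx":0,"ry":0,"rz":7.75},{"gripper":1,"tx":0,"ty":0,"tz":0,"rx":0,"ry":0,"rz":7.75},{"gripper":1,"tx":0,"ty":0,"tz":0,"rx":0,"ry":0,"rz":7.75},{"gripper":1,"tx":0,"ty":0,"tz":0,"rx":0,"ry":0,"rz":7.75},{"gripper":1,"tx":30,"ty":33,"tz":0,"rx":0,"ry":0,"rz":0},{"gripper":1,"tx":30,"ty":33,"tz":0,"rx":0,"ry":0,"rz":0},{"gripper":1,"tx":30,"ty":33,"tz":0,"rx":0,"ry":0,"rz":0},{"gripper":1,"tx":30,"ty":33,"tz":0,"rx":0,"ry":0,"rz":0},{"gripper":1,"tx":30,"ty":32,"tz":0,"rx":0,"ry":0,"rz":0},{"gripper":1,"tx":0,"ty":0,"tz":0,"rx":0,"ry":0,"rz":0},{"gripper":1,"tx":0,"ty":0,"tz":0,"rx":0,"ry":0,"rz":0}]}}

```text
time_s: 24.3
position: [0.5205, -0.2923, 0.1223]
orientation: [-0.001, 0.981, -0.196, -0.001]
contact_force: [-0.8, 0.1, -0.8]
opening: 0.0132
grasp_force: 22.9
```

Run:
```python
from objs import *
s=manip.get_state();print(s['position'],s['joints'].round(2),s['time_s'],s['opening'],s['contact_force'])
im=snap('wrist','w10.png')
print('lidknob',np.round(fit('wrist',im,'bar_knob',s['position'][:2],s['position'][2]-.0241,yaws=[-22]),4))
print(fit('wrist',im,'square_pot',(.597,-.3235)))
for l in ('hex_lid',): both('wrist',im,l)
```

```text
[ 0.52045562 -0.29234433  0.1222559 ] [-0.63  0.28  1.77  0.    1.09  1.34] 24.3 0.013157664478264117 [-0.84952743  0.08974076 -0.76314309]
lidknob [  0.5189  -0.2914 -22.1459   0.943 ]
(np.float64(0.5963986267492869), np.float64(-0.31987361237464623), np.float64(-22.427597050136665), np.float64(0.9807748511672412))
hex_lid [  0.4687  -0.3122 -34.2649   0.4791] bar_knob [  0.4584  -0.3291 -10.31     0.8952]
```

View pics/w10.png

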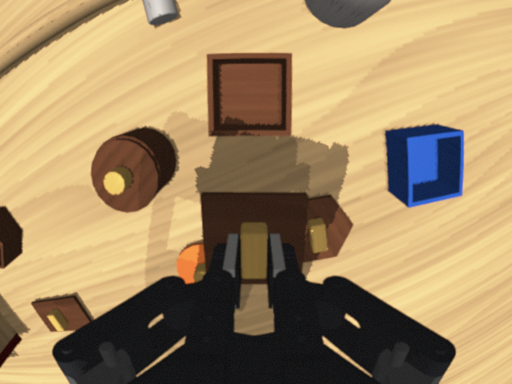

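The square lid is level in the jaws: front edge from (203,193) to (307,193). The pot mouth is ahead, from (208,54) to (291,136), and aligned with the lid. The closed round pot is at (135,168).

```bash
cat > rel.py <<'E'
from objs import *
def edges(f,z,half,rows,vline,umid):
    """plate edges in tool frame: left/right from rows, front edge from columns near umid"""
    im=cv2.imread(f'pics/{f}.png').astype(np.float32).sum(2); s=manip.get_state()
    M=R.from_quat(s['orientation'][[1,2,3,0]]).as_matrix(); T=lambda uv:(M.T@(onplane('wrist',uv,z)-s['position']))[:2]
    L=[];Rr=[];F=[]
    def cross(seq):  # outside -> inside, first below the threshold, subpixel
        v=[im[int(y),int(x)] for x,y in seq]
        for i in range(1,len(v)):
            if v[i]<235<=v[i-1]:
                t=(v[i-1]-235)/(v[i-1]-v[i]); return np.array(seq[i-1])+t*(np.array(seq[i])-seq[i-1])
    for y in rows:
        a=cross([(x,y) for x in range(umid-75,umid)]); b=cross([(x,y) for x in range(umid+75,umid,-1)])
        if a is not None: L.append(T(a)[1])
        if b is not None: Rr.append(T(b)[1])
    for x in range(umid-20,umid+21,4):
        a=cross([(x,y) for y in range(vline-20,vline+20)])
        if a is not None: F.append(T(a)[0])
    L,Rr,F=map(np.median,(L,Rr,F)); print(f,'width',round((Rr-L)*1e3,1),'ymid',round((L+Rr)*500,2),'xmid',round((F-half)*1e3,2),'L,R,F',(np.array([L,Rr,F])*1e3).round(1))
E
python3 - <<'E'
from rel import *
s=manip.get_state(); z=s['position'][2]-.0241+.011
edges('w10',z,.029,range(200,230,3),193,255)
edges('w10',.044,.030,range(60,130,5),54,250)
M=R.from_quat(s['orientation'][[1,2,3,0]]).as_matrix()
print('pot fit in tool',M.T@(np.array([.5964,-.3199,.044])-s['position']),'knob',M.T@(np.array([.5189,-.2914,.1])-s['position']))
print('hexlid knob', np.round(fit('wrist',cv2.imread('pics/w10.png')[:,:,::-1].copy(),'bar_knob',(.459,-.331),0),4))
E
```

```text
w10 width 71.4 ymid 7.74 xmid 1.65 L,R,F [-28.   43.5  30.7]
w10 width 53.7 ymid -2.6 xmid 78.44 L,R,F [-29.5  24.2 108.4]
pot fit in tool [ 0.08171862 -0.00263714  0.07785618] knob [-0.0009284   0.00067481  0.0220619 ]
hexlid knob [  0.4584  -0.329  -10.6112   0.8952]
```

```bash
sed -i "s/im=cv2.imread(f'pics\/{f}.png').astype(np.float32).sum(2)/im=300-150*cv2.GaussianBlur(dark(cv2.imread(f'pics\/{f}.png')[:,:,::-1].copy()).astype(np.float32),(0,0),.5)/; s/235/225/g" rel.py
python3 - <<'E'
from rel import *
s=manip.get_state(); z=s['position'][2]-.0241+.011
edges('w10',z,.029,range(200,230,3),193,255)
edges('w10',.044,.030,range(60,130,5),54,250)
M=R.from_quat(s['orientation'][[1,2,3,0]]).as_matrix()
for c in [(208,54),(291,54),(291,136),(208,136)]: print((M.T@(onplane('wrist',c,.044)-s['position'])*1e3).round(1))
E
```

```text
w10 width 66.8 ymid 5.5 xmid 1.45 L,R,F [-27.9  38.9  30.5]
w10 width 58.8 ymid -2.65 xmid 80.86 L,R,F [-32.1  26.8 110.9]
[111.1 -31.6  77.8]
[110.8  26.9  77.8]
[51.1 27.7 77.9]
[ 51.2 -32.6  78. ]
```

Call:
{"op": "play_rows", "data": {"moves": [{"gripper":1,"tx":20,"ty":-3.3,"tz":0,"rx":0,"ry":0,"rz":0},{"gripper":1,"tx":30,"ty":0,"tz":0,"rx":0,"ry":0,"rz":0},{"gripper":1,"tx":20,"ty":0,"tz":0,"rx":0,"ry":0,"rz":0},{"gripper":1,"tx":10,"ty":0,"tz":0,"rx":0,"ry":0,"rz":0},{"gripper":1,"tx":0,"ty":0,"tz":15,"rx":0,"ry":0,"rz":0},{"gripper":1,"tx":0,"ty":0,"tz":15,"rx":0,"ry":0,"rz":0},{"gripper":1,"tx":0,"ty":0,"tz":13,"rx":0,"ry":0,"rz":0},{"gripper":1,"tx":0,"ty":0,"tz":5,"rx":0,"ry":0,"rz":0},{"gripper":1,"tx":0,"ty":0,"tz":0,"rx":0,"ry":0,"rz":0},{"gripper":1,"tx":0,"ty":0,"tz":1.5,"rx":0,"ry":0,"rz":0},{"gripper":1,"tx":0,"ty":0,"tz":1.5,"rx":0,"ry":0,"rz":0},{"gripper":1,"tx":0,"ty":0,"tz":1.5,"rx":0,"ry":0,"rz":0},{"gripper":1,"tx":0,"ty":0,"tz":1.5,"rx":0,"ry":0,"rz":0},{"gripper":1,"tx":0,"ty":0,"tz":1.5,"rx":0,"ry":0,"rz":0},{"gripper":1,"tx":0,"ty":0,"tz":0,"rx":0,"ry":0,"rz":0}]}}

```text
time_s: 25.85
position: [0.5961, -0.3194, 0.0672]
orientation: [-0.0, 0.981, -0.195, -0.0]
contact_force: [0.4, 0.2, -1.0]
opening: 0.0134
grasp_force: 22.9
```

Call:
{"op": "play_rows", "data": {"moves": [{"gripper":1,"tx":0,"ty":0,"tz":1,"rx":0,"ry":0,"rz":0},{"gripper":1,"tx":0,"ty":0,"tz":1,"rx":0,"ry":0,"rz":0},{"gripper":1,"tx":0,"ty":0,"tz":1,"rx":0,"ry":0,"rz":0},{"gripper":1,"tx":0,"ty":0,"tz":1,"rx":0,"ry":0,"rz":0},{"gripper":1,"tx":0,"ty":0,"tz":0,"rx":0,"ry":0,"rz":0},{"gripper":1,"tx":0,"ty":0,"tz":0,"rx":0,"ry":0,"rz":0}]}}

```text
time_s: 26.45
position: [0.5962, -0.3195, 0.0634]
orientation: [-0.0, 0.981, -0.195, -0.0]
contact_force: [0.3, -0.3, 0.1]
opening: 0.0134
grasp_force: 22.9
```

Call:
{"op": "play_rows", "data": {"moves": [{"gripper":1,"tx":0,"ty":0,"tz":0.4,"rx":0,"ry":0,"rz":0},{"gripper":1,"tx":0,"ty":0,"tz":0.4,"rx":0,"ry":0,"rz":0},{"gripper":1,"tx":0,"ty":0,"tz":0,"rx":0,"ry":0,"rz":0},{"gripper":1,"tx":0,"ty":0,"tz":0,"rx":0,"ry":0,"rz":0}]}}

```text
time_s: 26.85
position: [0.5963, -0.3196, 0.0632]
orientation: [0.0, 0.981, -0.195, 0.0]
contact_force: [-2.5, 0.3, 3.9]
opening: 0.0136
grasp_force: 23.4
```

Seated at the expected height with light contact. I'll release and go to the hex lid.

Call:
{"op": "play_rows", "data": {"moves": [{"gripper":0.2,"tx":0,"ty":0,"tz":-0.4,"rx":0,"ry":0,"rz":0},{"gripper":0.2,"tx":0,"ty":0,"tz":0,"rx":0,"ry":0,"rz":0},{"gripper":0.2,"tx":0,"ty":0,"tz":0,"rx":0,"ry":0,"rz":0},{"gripper":0.2,"tx":0,"ty":0,"tz":-10,"rx":0,"ry":0,"rz":0},{"gripper":0.2,"tx":0,"ty":0,"tz":-40,"rx":0,"ry":0,"rz":0},{"gripper":0.2,"tx":0,"ty":0,"tz":-40,"rx":0,"ry":0,"rz":-4.5},{"gripper":0,"tx":0,"ty":0,"tz":0,"rx":0,"ry":0,"rz":-4.5},{"gripper":0,"tx":-30,"ty":10,"tz":0,"rx":0,"ry":0,"rz":0},{"gripper":0,"tx":-35,"ty":11,"tz":0,"rx":0,"ry":0,"rz":0},{"gripper":0,"tx":-35,"ty":11,"tz":10,"rx":0,"ry":0,"rz":0},{"gripper":0,"tx":-30.5,"ty":11,"tz":30,"rx":0,"ry":0,"rz":0},{"gripper":0,"tx":0,"ty":0,"tz":20,"rx":0,"ry":0,"rz":0},{"gripper":0,"tx":0,"ty":0,"tz":0,"rx":0,"ry":0,"rz":0},{"gripper":0,"tx":0,"ty":0,"tz":0,"rx":0,"ry":0,"rz":0}]}}

```text
time_s: 28.25
position: [0.4598, -0.3312, 0.0938]
orientation: [0.0, 0.993, -0.118, 0.0]
contact_force: [-0.2, -0.0, -0.2]
opening: 0.0429
grasp_force: 0.0
```

Run:
```python
from objs import *
s=manip.get_state();print(s['position'],s['joints'].round(2),s['time_s'],s['opening'])
im=snap('wrist','w11.png')
both('wrist',im,'hex_lid',xy=(.459,-.331))
M=R.from_quat(s['orientation'][[1,2,3,0]]).as_matrix()
print('knob', *[np.round(fit('wrist',im,'bar_knob',(.459,-.331),0,yaws=[y]),4) for y in (-14,46)])
```

```text
[ 0.45982227 -0.33124915  0.09381506] [-0.75  0.26  1.86  0.    1.02  1.06] 28.25 0.042903833077932406
hex_lid [  0.4606  -0.3311 -12.6276   0.9844] bar_knob [  0.46    -0.3309 -12.1438   0.9397]
knob [  0.4601  -0.3309 -12.136    0.9395] [  0.46    -0.3308 -12.1139   0.9392]
```

Call:
{"op": "play_rows", "data": {"moves": [{"gripper":0,"tx":0.4,"ty":-0.4,"tz":20,"rx":0,"ry":0,"rz":-1},{"gripper":0,"tx":0,"ty":0,"tz":30,"rx":0,"ry":0,"rz":0},{"gripper":0,"tx":0,"ty":0,"tz":15,"rx":0,"ry":0,"rz":0},{"gripper":0,"tx":0,"ty":0,"tz":4,"rx":0,"ry":0,"rz":0},{"gripper":0,"tx":0,"ty":0,"tz":0,"rx":0,"ry":0,"rz":0},{"gripper":1,"tx":0,"ty":0,"tz":0,"rx":0,"ry":0,"rz":0},{"gripper":1,"tx":0,"ty":0,"tz":0,"rx":0,"ry":0,"rz":0},{"gripper":1,"tx":0,"ty":0,"tz":0,"rx":0,"ry":0,"rz":0},{"gripper":1,"tx":0,"ty":0,"tz":0,"rx":0,"ry":0,"rz":0},{"gripper":1,"tx":0,"ty":0,"tz":0,"rx":0,"ry":0,"rz":0}]}}

```text
time_s: 29.3
position: [0.4609, -0.3315, 0.0256]
orientation: [0.001, 0.994, -0.109, 0.001]
contact_force: [-0.1, 0.2, 5.9]
opening: 0.0133
grasp_force: 23.7
```

Call:
{"op": "play_rows", "data": {"moves": [{"gripper":1,"tx":0,"ty":0,"tz":-5,"rx":0,"ry":0,"rz":0},{"gripper":1,"tx":0,"ty":0,"tz":-20,"rx":0,"ry":0,"rz":0},{"gripper":1,"tx":0,"ty":0,"tz":-40,"rx":0,"ry":0,"rz":0},{"gripper":1,"tx":0,"ty":0,"tz":-35,"rx":0,"ry":0,"rz":4.5},{"gripper":1,"tx":-6.2,"ty":-38.3,"tz":0,"rx":0,"ry":0,"rz":0},{"gripper":1,"tx":-6.2,"ty":-38.3,"tz":0,"rx":0,"ry":0,"rz":0},{"gripper":1,"tx":-6.2,"ty":-38.3,"tz":0,"rx":0,"ry":0,"rz":0},{"gripper":1,"tx":-6.2,"ty":-38.3,"tz":0,"rx":0,"ry":0,"rz":0},{"gripper":1,"tx":-6.2,"ty":-38.3,"tz":0,"rx":0,"ry":0,"rz":0},{"gripper":1,"tx":-6.2,"ty":-38.3,"tz":0,"rx":0,"ry":0,"rz":0},{"gripper":1,"tx":-6.2,"ty":-38.3,"tz":0,"rx":0,"ry":0,"rz":0},{"gripper":1,"tx":-6.2,"ty":-38.3,"tz":0,"rx":0,"ry":0,"rz":0},{"gripper":1,"tx":-6.2,"ty":-38.3,"tz":0,"rx":0,"ry":0,"rz":0},{"gripper":1,"tx":-6.2,"ty":-38.3,"tz":0,"rx":0,"ry":0,"rz":0},{"gripper":1,"tx":0,"ty":0,"tz":0,"rx":0,"ry":0,"rz":0},{"gripper":1,"tx":0,"ty":0,"tz":0,"rx":0,"ry":0,"rz":0}]}}

```text
time_s: 30.9
position: [0.5117, 0.0544, 0.1236]
orientation: [0.0, 0.989, -0.147, -0.001]
contact_force: [-0.0, 0.3, -0.9]
opening: 0.0132
grasp_force: 23.0
```

Run:
```python
from rel import *
s=manip.get_state();print(s['position'],s['joints'].round(2),s['time_s'],s['opening'])
im=snap('wrist','w12.png'); z0=s['position'][2]-.0256
M=R.from_quat(s['orientation'][[1,2,3,0]]).as_matrix()
f=fit('wrist',im,'hex_pot',(.590,.030)); k=fit('wrist',im,'bar_knob',s['position'][:2],z0,yaws=[-17])
print(np.round(f,4),np.round(k,4)); print('tool mm: pot',M.T@(np.r_[f[:2],.04]-s['position'])*1e3,'knob',M.T@(np.r_[k[:2],.1]-s['position'])*1e3,'yaw',R.from_matrix(M).as_euler('zyx',degrees=True))
```

```text
[0.51170085 0.05443694 0.12359104] [-0.03  0.12  1.96 -0.    1.06  1.84] 30.9 0.013229208209001432
[5.89300e-01 2.78000e-02 4.38401e+01 9.80900e-01] [  0.5089   0.0539 -17.414    0.9338]
tool mm: pot [82.1135153   2.8701517  83.50435384] knob [-2.51225481  1.33297113 23.59501123] yaw [ 1.68529708e+01 -7.48310011e-02  1.79968101e+02]
```

View pics/w12.png

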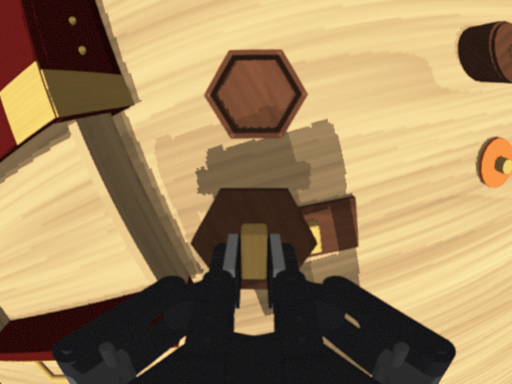

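The hex lid is in the jaws: front flat at v=188 from u=220 to 291, corners at u=192 and 318. The hex pot is ahead: front flat at v=50, back flat at v=137, corners at u=205 and 307. Now the relative shift.

Run:
```python
from rel import *
edges('w12',.109,.032,[192,194,196],188,255)
edges('w12',.04,.033,range(92,97),50,257)
s=manip.get_state();M=R.from_quat(s['orientation'][[1,2,3,0]]).as_matrix()
T=lambda uv,z:(M.T@(onplane('wrist',uv,z)-s['position'])*1e3).round(1)
print('lid front',T((255,188),.109),'left',T((192,240),.109),'right',T((318,240),.109), T((220,188),.109),T((291,188),.109))
print('pot',T((257,50),.04),T((257,137),.04),T((205,94),.04),T((307,94),.04))
```

```text
w12 width 39.9 ymid 0.56 xmid 0.11 L,R,F [-19.4  20.5  32.1]
w12 width 74.6 ymid 2.01 xmid 81.47 L,R,F [-35.3  39.3 114.5]
lid front [31.8  1.3 14.6] left [  0.2 -35.1  14.6] right [ 0.1 38.  14.7] [ 31.9 -17.4  14.6] [31.8 20.6 14.6]
pot [114.    3.1  83.5] [49.3  3.1 83.6] [ 81.9 -35.   83.5] [82.  39.7 83.6]
```

Call:
{"op": "play_rows", "data": {"moves": [{"gripper":1,"tx":20,"ty":1.4,"tz":0,"rx":0,"ry":0,"rz":-0.7},{"gripper":1,"tx":30,"ty":0,"tz":0,"rx":0,"ry":0,"rz":0},{"gripper":1,"tx":20,"ty":0,"tz":0,"rx":0,"ry":0,"rz":0},{"gripper":1,"tx":11.8,"ty":0,"tz":0,"rx":0,"ry":0,"rz":0},{"gripper":1,"tx":0,"ty":0,"tz":20,"rx":0,"ry":0,"rz":0},{"gripper":1,"tx":0,"ty":0,"tz":20,"rx":0,"ry":0,"rz":0},{"gripper":1,"tx":0,"ty":0,"tz":10,"rx":0,"ry":0,"rz":0},{"gripper":1,"tx":0,"ty":0,"tz":5,"rx":0,"ry":0,"rz":0},{"gripper":1,"tx":0,"ty":0,"tz":0,"rx":0,"ry":0,"rz":0},{"gripper":1,"tx":0,"ty":0,"tz":1,"rx":0,"ry":0,"rz":0},{"gripper":1,"tx":0,"ty":0,"tz":1,"rx":0,"ry":0,"rz":0},{"gripper":1,"tx":0,"ty":0,"tz":1,"rx":0,"ry":0,"rz":0},{"gripper":1,"tx":0,"ty":0,"tz":1,"rx":0,"ry":0,"rz":0},{"gripper":1,"tx":0,"ty":0,"tz":0,"rx":0,"ry":0,"rz":0}]}}

```text
time_s: 32.35
position: [0.5905, 0.0294, 0.0651]
orientation: [-0.0, 0.99, -0.142, 0.0]
contact_force: [-0.9, 0.2, -1.3]
opening: 0.013
grasp_force: 23.0
```

Call:
{"op": "play_rows", "data": {"moves": [{"gripper":1,"tx":0,"ty":0,"tz":1,"rx":0,"ry":0,"rz":0},{"gripper":1,"tx":0,"ty":0,"tz":1,"rx":0,"ry":0,"rz":0},{"gripper":1,"tx":0,"ty":0,"tz":1,"rx":0,"ry":0,"rz":0},{"gripper":1,"tx":0,"ty":0,"tz":1,"rx":0,"ry":0,"rz":0},{"gripper":1,"tx":0,"ty":0,"tz":0.5,"rx":0,"ry":0,"rz":0},{"gripper":1,"tx":0,"ty":0,"tz":0,"rx":0,"ry":0,"rz":0},{"gripper":1,"tx":0,"ty":0,"tz":0,"rx":0,"ry":0,"rz":0}]}}

```text
time_s: 33.05
position: [0.5904, 0.0293, 0.0606]
orientation: [-0.0, 0.99, -0.142, -0.0]
contact_force: [-1.3, 0.8, 1.2]
opening: 0.0132
grasp_force: 23.2
```

Call:
{"op": "play_rows", "data": {"moves": [{"gripper":1,"tx":0,"ty":0,"tz":0.4,"rx":0,"ry":0,"rz":0},{"gripper":1,"tx":0,"ty":0,"tz":0.3,"rx":0,"ry":0,"rz":0},{"gripper":1,"tx":0,"ty":0,"tz":0,"rx":0,"ry":0,"rz":0},{"gripper":1,"tx":0,"ty":0,"tz":0,"rx":0,"ry":0,"rz":0}]}}

```text
time_s: 33.45
position: [0.5905, 0.0293, 0.0606]
orientation: [0.0, 0.99, -0.142, -0.0]
contact_force: [-2.7, -0.1, 5.9]
opening: 0.0136
grasp_force: 23.7
```

Seated. I'll release, rise and turn to grasp the hex pot across its flats.

Call:
{"op": "play_rows", "data": {"moves": [{"gripper":0.2,"tx":0,"ty":0,"tz":-0.4,"rx":0,"ry":0,"rz":0},{"gripper":0.2,"tx":0,"ty":0,"tz":0,"rx":0,"ry":0,"rz":0},{"gripper":0.2,"tx":0,"ty":0,"tz":0,"rx":0,"ry":0,"rz":0},{"gripper":0.2,"tx":0,"ty":0,"tz":-10,"rx":0,"ry":0,"rz":0},{"gripper":0.2,"tx":0,"ty":0,"tz":-40,"rx":0,"ry":0,"rz":0},{"gripper":0.2,"tx":0,"ty":0,"tz":-40,"rx":0,"ry":0,"rz":0},{"gripper":-1,"tx":0,"ty":0,"tz":0,"rx":0,"ry":0,"rz":-8},{"gripper":-1,"tx":0,"ty":0,"tz":0,"rx":0,"ry":0,"rz":-8},{"gripper":-1,"tx":0,"ty":0,"tz":0,"rx":0,"ry":0,"rz":-8},{"gripper":-1,"tx":0,"ty":0,"tz":0,"rx":0,"ry":0,"rz":-8},{"gripper":-1,"tx":0,"ty":0,"tz":0,"rx":0,"ry":0,"rz":-8},{"gripper":-1,"tx":0,"ty":0,"tz":0,"rx":0,"ry":0,"rz":-8},{"gripper":-1,"tx":0,"ty":0,"tz":0,"rx":0,"ry":0,"rz":-8},{"gripper":-1,"tx":0,"ty":0,"tz":0,"rx":0,"ry":0,"rz":-8},{"gripper":-1,"tx":0,"ty":0,"tz":0,"rx":0,"ry":0,"rz":-8},{"gripper":-1,"tx":0,"ty":0,"tz":0,"rx":0,"ry":0,"rz":-8},{"gripper":-1,"tx":0,"ty":0,"tz":0,"rx":0,"ry":0,"rz":-8},{"gripper":-1,"tx":0,"ty":0,"tz":0,"rx":0,"ry":0,"rz":-2},{"gripper":-1,"tx":0,"ty":0,"tz":0,"rx":0,"ry":0,"rz":0}]}}

```text
time_s: 35.35
position: [0.5907, 0.0293, 0.1509]
orientation: [0.0, 0.8, 0.6, 0.0]
contact_force: [-0.6, 0.3, -0.2]
opening: 0.0852
grasp_force: 0.0
```

Run:
```python
from rel import *
s=manip.get_state();print(s['position'],s['joints'].round(2),s['time_s'],s['opening'])
im=snap('wrist','w13.png')
M=R.from_quat(s['orientation'][[1,2,3,0]]).as_matrix();print('tool yaw',np.degrees(np.arctan2(M[1,0],M[0,0])))
SH['hex_closed']=np.r_[SH['hex_pot'],prism(poly('hex',.032),.04,.046)]
f=fit('wrist',im,'hex_closed',(.590,.029)); print(np.round(f,4))
for c in ('scene','side'):
  g=snap(c,c+'3.png'); print(c,np.round(fit(c,g,'hex_closed',(.590,.029)),3),[np.round(e['location'],4) for e in landmark_of(c,'hex_pot')[:1]],[np.round(e['location'],4) for e in landmark_of(c,'hex_lid')[:1]])
```

```text
[0.59066145 0.02925492 0.15087383] [-0.07  0.24  1.77 -0.    1.14  0.22] 35.35 0.08521253327866002
tool yaw 73.69302779711438
[  0.5895   0.0289 -16.6861   0.9806]
scene [  0.588   0.03  -10.166   0.832] [] [array([0.591 , 0.0343, 0.0379])]
side [ 5.910e-01  2.300e-02 -2.438e+01  9.500e-02] [array([0.5889, 0.0309, 0.034 ])] [array([0.5877, 0.0321, 0.0341])]
```

Call:
{"op": "play_rows", "data": {"moves": [{"gripper":-1,"tx":0,"ty":-1,"tz":30,"rx":0,"ry":0,"rz":0},{"gripper":-1,"tx":0,"ty":0,"tz":30,"rx":0,"ry":0,"rz":0},{"gripper":-1,"tx":0,"ty":0,"tz":20,"rx":0,"ry":0,"rz":0},{"gripper":-1,"tx":0,"ty":0,"tz":20,"rx":0,"ry":0,"rz":0},{"gripper":-1,"tx":0,"ty":0,"tz":20,"rx":0,"ry":0,"rz":0},{"gripper":-1,"tx":0,"ty":0,"tz":12,"rx":0,"ry":0,"rz":0},{"gripper":-1,"tx":0,"ty":0,"tz":4,"rx":0,"ry":0,"rz":0},{"gripper":-1,"tx":0,"ty":0,"tz":0,"rx":0,"ry":0,"rz":0},{"gripper":-0.7,"tx":0,"ty":0,"tz":0,"rx":0,"ry":0,"rz":0},{"gripper":-0.6,"tx":0,"ty":0,"tz":0,"rx":0,"ry":0,"rz":0},{"gripper":-0.5,"tx":0,"ty":0,"tz":0,"rx":0,"ry":0,"rz":0},{"gripper":0,"tx":0,"ty":0,"tz":0,"rx":0,"ry":0,"rz":0},{"gripper":0,"tx":0,"ty":0,"tz":0,"rx":0,"ry":0,"rz":0},{"gripper":0,"tx":0,"ty":0,"tz":0,"rx":0,"ry":0,"rz":0}], "grip_force": 22}}

```text
time_s: 37.1
position: [0.5907, 0.0295, 0.0156]
orientation: [0.001, 0.8, 0.6, 0.001]
contact_force: [-0.8, 0.4, 5.9]
opening: 0.0653
grasp_force: 27.0
```

Call:
{"op": "play_rows", "data": {"moves": [{"gripper":0,"tx":0,"ty":0,"tz":-3,"rx":0,"ry":0,"rz":0},{"gripper":0,"tx":0,"ty":0,"tz":-10,"rx":0,"ry":0,"rz":0},{"gripper":0,"tx":0,"ty":0,"tz":-20,"rx":0,"ry":0,"rz":0},{"gripper":0,"tx":0,"ty":0,"tz":-30,"rx":0,"ry":0,"rz":0},{"gripper":0,"tx":0,"ty":0,"tz":-30,"rx":0,"ry":0,"rz":0},{"gripper":0,"tx":0,"ty":0,"tz":-30,"rx":0,"ry":0,"rz":0},{"gripper":0,"tx":0,"ty":0,"tz":-22,"rx":0,"ry":0,"rz":-5},{"gripper":0,"tx":0,"ty":0,"tz":-5,"rx":0,"ry":0,"rz":-5},{"gripper":0,"tx":0,"ty":0,"tz":0,"rx":0,"ry":0,"rz":-5},{"gripper":0,"tx":0,"ty":0,"tz":0,"rx":0,"ry":0,"rz":-5.3},{"gripper":0,"tx":0,"ty":0,"tz":0,"rx":0,"ry":0,"rz":0}]}}

```text
time_s: 38.2
position: [0.5888, 0.0296, 0.1641]
orientation: [-0.0, 0.682, 0.731, -0.0]
contact_force: [-0.1, 0.6, -2.1]
opening: 0.0652
grasp_force: 26.1
```

Call:
{"op": "play_rows", "data": {"moves": [{"gripper":0,"tx":15,"ty":-2,"tz":0,"rx":0,"ry":0,"rz":0},{"gripper":0,"tx":30,"ty":-4,"tz":0,"rx":0,"ry":0,"rz":0},{"gripper":0,"tx":30,"ty":-4,"tz":0,"rx":0,"ry":0,"rz":0},{"gripper":0,"tx":30,"ty":-4,"tz":0,"rx":0,"ry":0,"rz":0},{"gripper":0,"tx":30,"ty":-4,"tz":0,"rx":0,"ry":0,"rz":0},{"gripper":0,"tx":30,"ty":-4,"tz":0,"rx":0,"ry":0,"rz":0},{"gripper":0,"tx":30,"ty":-4,"tz":0,"rx":0,"ry":0,"rz":0},{"gripper":0,"tx":30,"ty":-4,"tz":0,"rx":0,"ry":0,"rz":0},{"gripper":0,"tx":30,"ty":-4,"tz":0,"rx":0,"ry":0,"rz":0},{"gripper":0,"tx":30,"ty":-4,"tz":0,"rx":0,"ry":0,"rz":0},{"gripper":0,"tx":30,"ty":-4,"tz":0,"rx":0,"ry":0,"rz":0},{"gripper":0,"tx":30,"ty":-4,"tz":0,"rx":0,"ry":0,"rz":0},{"gripper":0,"tx":25,"ty":-3,"tz":0,"rx":0,"ry":0,"rz":0},{"gripper":0,"tx":14,"ty":-3,"tz":0,"rx":0,"ry":0,"rz":0},{"gripper":0,"tx":0,"ty":0,"tz":0,"rx":0,"ry":0,"rz":0},{"gripper":0,"tx":0,"ty":0,"tz":0,"rx":0,"ry":0,"rz":0}]}}

```text
time_s: 39.8
position: [0.5103, 0.4086, 0.1639]
orientation: [0.0, 0.682, 0.731, -0.001]
contact_force: [-0.6, -0.6, -2.2]
opening: 0.0658
grasp_force: 26.1
```

Run:
```python
from rel import *
s=manip.get_state();print(s['position'],s['joints'].round(2),s['time_s'],s['opening'],s['grasp_force'],s['contact_force'])
im=snap('wrist','w14.png')
for c in ('scene','side','wrist'):
  if c!='wrist': snap(c,c+'4.png')
  for q in ('drawer_floor','drawer_handle','chest'): print(c,q,[(round(e['p'],2),np.round(e['location'],4)) for e in landmark_of(c,q)[:1]])
```

```text
[0.51034066 0.40857318 0.16386357] [ 0.57  0.35  1.6  -0.    1.2   0.5 ] 39.8 0.06575031946249117 26.080110669136047 [-0.64105338 -0.62147371 -2.22833506]
scene drawer_floor [(0.89, array([0.5202, 0.3158, 0.0258]))]
scene drawer_handle [(0.71, array([0.3866, 0.2929, 0.0925]))]
scene chest [(0.94, array([ 0.7298,  0.326 , -0.0028]))]
side drawer_floor [(0.82, array([0.5171, 0.3114, 0.0244]))]
side drawer_handle [(0.62, array([0.385 , 0.295 , 0.0955]))]
side chest [(0.61, array([0.7295, 0.3248, 0.002 ]))]
wrist drawer_floor []
wrist drawer_handle []
wrist chest [(0.56, array([ 0.7319,  0.3239, -0.    ]))]
```

View pics/w14.png

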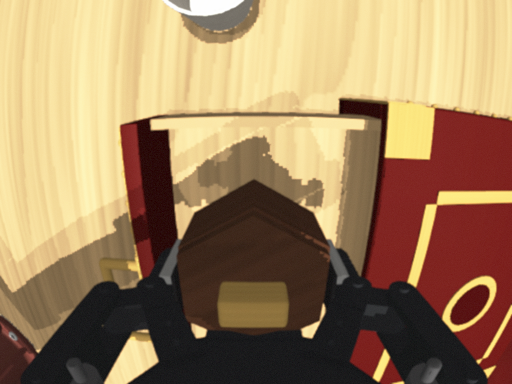

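The hex pot is held upright over the drawer, clear of the front at (150,190), the left wall at (260,122) and the chest edge at (375,200). I'll lower it.

Call:
{"op": "play_rows", "data": {"moves": [{"gripper":0,"tx":0,"ty":0,"tz":15,"rx":0,"ry":0,"rz":0},{"gripper":0,"tx":0,"ty":0,"tz":20,"rx":0,"ry":0,"rz":0},{"gripper":0,"tx":0,"ty":0,"tz":20,"rx":0,"ry":0,"rz":0},{"gripper":0,"tx":0,"ty":0,"tz":20,"rx":0,"ry":0,"rz":0},{"gripper":0,"tx":0,"ty":0,"tz":20,"rx":0,"ry":0,"rz":0},{"gripper":0,"tx":0,"ty":0,"tz":15,"rx":0,"ry":0,"rz":0},{"gripper":0,"tx":0,"ty":0,"tz":5,"rx":0,"ry":0,"rz":0},{"gripper":0,"tx":0,"ty":0,"tz":2,"rx":0,"ry":0,"rz":0},{"gripper":0,"tx":0,"ty":0,"tz":1,"rx":0,"ry":0,"rz":0},{"gripper":0,"tx":0,"ty":0,"tz":1,"rx":0,"ry":0,"rz":0},{"gripper":0,"tx":0,"ty":0,"tz":1,"rx":0,"ry":0,"rz":0},{"gripper":0,"tx":0,"ty":0,"tz":0,"rx":0,"ry":0,"rz":0},{"gripper":0,"tx":0,"ty":0,"tz":0,"rx":0,"ry":0,"rz":0}]}}

```text
time_s: 41.7
position: [0.511, 0.4091, 0.0447]
orientation: [0.0, 0.682, 0.731, 0.0]
contact_force: [-0.1, 0.5, -2.2]
opening: 0.0657
grasp_force: 26.0
```

Call:
{"op": "play_rows", "data": {"moves": [{"gripper":0,"tx":0,"ty":0,"tz":1,"rx":0,"ry":0,"rz":0},{"gripper":0,"tx":0,"ty":0,"tz":0.7,"rx":0,"ry":0,"rz":0},{"gripper":0,"tx":0,"ty":0,"tz":0,"rx":0,"ry":0,"rz":0},{"gripper":0,"tx":0,"ty":0,"tz":0,"rx":0,"ry":0,"rz":0}]}}

```text
time_s: 42.1
position: [0.5109, 0.4091, 0.0427]
orientation: [0.0, 0.682, 0.731, 0.0]
contact_force: [-0.9, -0.2, -0.6]
opening: 0.0652
grasp_force: 26.2
```

Call:
{"op": "play_rows", "data": {"moves": [{"gripper":0,"tx":0,"ty":0,"tz":0.4,"rx":0,"ry":0,"rz":0},{"gripper":0,"tx":0,"ty":0,"tz":0,"rx":0,"ry":0,"rz":0},{"gripper":0,"tx":0,"ty":0,"tz":0,"rx":0,"ry":0,"rz":0}]}}

```text
time_s: 42.4
position: [0.511, 0.4091, 0.0427]
orientation: [0.0, 0.682, 0.731, 0.0]
contact_force: [-1.1, -1.6, 3.5]
opening: 0.0652
grasp_force: 26.7
```

Call:
{"op": "play_rows", "data": {"moves": [{"gripper":-0.6,"tx":0,"ty":0,"tz":0,"rx":0,"ry":0,"rz":0},{"gripper":-0.8,"tx":0,"ty":0,"tz":0,"rx":0,"ry":0,"rz":0},{"gripper":-0.8,"tx":0,"ty":0,"tz":0,"rx":0,"ry":0,"rz":0},{"gripper":-0.8,"tx":0,"ty":0,"tz":-10,"rx":0,"ry":0,"rz":0},{"gripper":-0.8,"tx":0,"ty":0,"tz":-30,"rx":0,"ry":0,"rz":0},{"gripper":-0.8,"tx":0,"ty":0,"tz":-40,"rx":0,"ry":0,"rz":0},{"gripper":-0.8,"tx":0,"ty":0,"tz":-40,"rx":0,"ry":0,"rz":0},{"gripper":-0.8,"tx":0,"ty":0,"tz":0,"rx":0,"ry":0,"rz":0}]}}

```text
time_s: 43.2
position: [0.5154, 0.4121, 0.1715]
orientation: [0.002, 0.682, 0.731, 0.008]
contact_force: [0.9, -0.3, 0.4]
opening: 0.077
grasp_force: 0.0
```

Call:
{"op": "play_rows", "data": {"moves": [{"gripper":-1,"tx":-44.5,"ty":2,"tz":0,"rx":0,"ry":0,"rz":0},{"gripper":-1,"tx":-44.5,"ty":2,"tz":0,"rx":0,"ry":0,"rz":0},{"gripper":-1,"tx":-44.5,"ty":2,"tz":0,"rx":0,"ry":0,"rz":0},{"gripper":-1,"tx":-44.5,"ty":2,"tz":0,"rx":0,"ry":0,"rz":0},{"gripper":-1,"tx":-44.5,"ty":2,"tz":0,"rx":0,"ry":0,"rz":0},{"gripper":-1,"tx":-44.5,"ty":2,"tz":0,"rx":0,"ry":0,"rz":0},{"gripper":-1,"tx":-44.5,"ty":2,"tz":0,"rx":0,"ry":0,"rz":0},{"gripper":-1,"tx":-44.5,"ty":2,"tz":0,"rx":0,"ry":0,"rz":0},{"gripper":-1,"tx":-44.5,"ty":2,"tz":0,"rx":0,"ry":0,"rz":0},{"gripper":-1,"tx":-44.5,"ty":2,"tz":0,"rx":0,"ry":0,"rz":0},{"gripper":-1,"tx":-44.5,"ty":2,"tz":0,"rx":0,"ry":0,"rz":0},{"gripper":-1,"tx":-44.5,"ty":2,"tz":0,"rx":0,"ry":0,"rz":0},{"gripper":-1,"tx":-44.5,"ty":2,"tz":0,"rx":0,"ry":0,"rz":0},{"gripper":-1,"tx":-44.5,"ty":2,"tz":0,"rx":0,"ry":0,"rz":0},{"gripper":-1,"tx":0,"ty":0,"tz":0,"rx":0,"ry":0,"rz":0},{"gripper":-1,"tx":0,"ty":0,"tz":0,"rx":0,"ry":0,"rz":0}]}}

```text
time_s: 44.8
position: [0.582, -0.2114, 0.162]
orientation: [-0.0, 0.683, 0.731, 0.0]
contact_force: [-0.0, 0.8, 0.1]
opening: 0.0853
grasp_force: 0.0
```

Run:
```python
from rel import *
s=manip.get_state();print(s['position'],s['joints'].round(2),s['time_s'],s['opening'])
im=snap('wrist','w15.png')
SH['round_closed']=np.r_[SH['round_pot'],prism(poly('round',.029),.05,.056)]
f=fit('wrist',im,'round_closed',(.5816,-.2105)); print(np.round(f,4))
k=fit('wrist',im,'round_knob',(.5816,-.2105),.045); print('knob',np.round(k,4))
print([np.round(e['location'],4) for e in landmark_of('wrist','round_pot')[:2]],[np.round(e['location'],4) for e in landmark_of('wrist','round_lid')[:2]])
M=R.from_quat(s['orientation'][[1,2,3,0]]).as_matrix(); print(M.T@(np.r_[f[:2],0]-s['position'])*1e3)
for c in ('scene','side'):
  snap(c,c+'5.png'); print(c,[(q,np.round(e['location'],4)) for q in ('hex_pot','hex_lid','square_pot','round_pot','round_lid') for e in landmark_of(c,q)[:2]])
```

```text
[ 0.58198727 -0.21141967  0.16201969] [-0.46  0.28  1.69  0.    1.17 -0.53] 44.8 0.0853403652636018
[ 0.5817 -0.2095  6.1951  0.971 ]
knob [ 0.5805 -0.2104  4.3289  0.9103]
[] [array([ 0.4576, -0.216 ,  0.0027]), array([ 0.5786, -0.2076,  0.0432])]
[  1.77815935  -0.18187448 162.02095692]
scene [('hex_pot', array([0.5107, 0.41  , 0.0241])), ('hex_lid', array([0.5111, 0.4119, 0.0634])), ('square_pot', array([ 5.858e-01, -3.109e-01, -2.000e-04])), ('square_pot', array([ 0.4901, -0.4449,  0.003 ])), ('round_pot', array([ 0.6515, -0.4266, -0.0017])), ('round_pot', array([ 0.5806, -0.2077, -0.0022])), ('round_lid', array([ 0.5787, -0.2082,  0.0406])), ('round_lid', array([ 0.4606, -0.2153,  0.0018]))]
side [('hex_pot', array([0.5101, 0.4032, 0.024 ])), ('hex_pot', array([ 7.468e-01, -1.718e-01,  1.000e-04])), ('square_pot', array([ 5.863e-01, -3.148e-01,  3.000e-04])), ('round_pot', array([ 0.5811, -0.2098, -0.0051])), ('round_lid', array([ 0.4636, -0.2142, -0.0016]))]
```

Hex pot stands in the drawer with its lid on (lid at z 0.063, expected 0.062). Now I'll pick the round pot.

Call:
{"op": "play_rows", "data": {"moves": [{"gripper":-1,"tx":1.5,"ty":-0.3,"tz":30,"rx":0,"ry":0,"rz":0},{"gripper":-1,"tx":0,"ty":0,"tz":30,"rx":0,"ry":0,"rz":0},{"gripper":-1,"tx":0,"ty":0,"tz":25,"rx":0,"ry":0,"rz":0},{"gripper":-1,"tx":0,"ty":0,"tz":20,"rx":0,"ry":0,"rz":0},{"gripper":-1,"tx":0,"ty":0,"tz":20,"rx":0,"ry":0,"rz":0},{"gripper":-1,"tx":0,"ty":0,"tz":13,"rx":0,"ry":0,"rz":0},{"gripper":-1,"tx":0,"ty":0,"tz":5,"rx":0,"ry":0,"rz":0},{"gripper":-1,"tx":0,"ty":0,"tz":0,"rx":0,"ry":0,"rz":0},{"gripper":-0.6,"tx":0,"ty":0,"tz":0,"rx":0,"ry":0,"rz":0},{"gripper":-0.5,"tx":0,"ty":0,"tz":0,"rx":0,"ry":0,"rz":0},{"gripper":-0.4,"tx":0,"ty":0,"tz":0,"rx":0,"ry":0,"rz":0},{"gripper":0.1,"tx":0,"ty":0,"tz":0,"rx":0,"ry":0,"rz":0},{"gripper":0.1,"tx":0,"ty":0,"tz":0,"rx":0,"ry":0,"rz":0},{"gripper":0.1,"tx":0,"ty":0,"tz":0,"rx":0,"ry":0,"rz":0}]}}

```text
time_s: 46.95
position: [0.5828, -0.2095, 0.0207]
orientation: [0.001, 0.682, 0.731, 0.0]
contact_force: [-1.6, 0.2, 5.9]
opening: 0.0595
grasp_force: 24.1
```

Call:
{"op": "play_rows", "data": {"moves": [{"gripper":0.1,"tx":0,"ty":0,"tz":-3,"rx":0,"ry":0,"rz":0},{"gripper":0.1,"tx":0,"ty":0,"tz":-12,"rx":0,"ry":0,"rz":0},{"gripper":0.1,"tx":0,"ty":0,"tz":-25,"rx":0,"ry":0,"rz":0},{"gripper":0.1,"tx":0,"ty":0,"tz":-30,"rx":0,"ry":0,"rz":0},{"gripper":0.1,"tx":0,"ty":0,"tz":-30,"rx":0,"ry":0,"rz":0},{"gripper":0.1,"tx":0,"ty":0,"tz":-30,"rx":0,"ry":0,"rz":0},{"gripper":0.1,"tx":0,"ty":0,"tz":-15,"rx":0,"ry":0,"rz":0},{"gripper":0.1,"tx":0,"ty":0,"tz":-5,"rx":0,"ry":0,"rz":0},{"gripper":0.1,"tx":0,"ty":0,"tz":0,"rx":0,"ry":0,"rz":0}]}}

```text
time_s: 47.85
position: [0.5817, -0.209, 0.1692]
orientation: [0.0, 0.682, 0.731, 0.0]
contact_force: [0.3, 0.2, -2.7]
opening: 0.0595
grasp_force: 24.5
```

Call:
{"op": "play_rows", "data": {"moves": [{"gripper":0.1,"tx":14,"ty":-1,"tz":0,"rx":0,"ry":0,"rz":0},{"gripper":0.1,"tx":28,"ty":-1.5,"tz":0,"rx":0,"ry":0,"rz":0},{"gripper":0.1,"tx":32,"ty":-1.5,"tz":0,"rx":0,"ry":0,"rz":0},{"gripper":0.1,"tx":32,"ty":-1.5,"tz":0,"rx":0,"ry":0,"rz":0},{"gripper":0.1,"tx":32,"ty":-1.5,"tz":0,"rx":0,"ry":0,"rz":0},{"gripper":0.1,"tx":32,"ty":-1.5,"tz":0,"rx":0,"ry":0,"rz":0},{"gripper":0.1,"tx":32,"ty":-1.5,"tz":0,"rx":0,"ry":0,"rz":0},{"gripper":0.1,"tx":32,"ty":-1.5,"tz":0,"rx":0,"ry":0,"rz":0},{"gripper":0.1,"tx":32,"ty":-1.5,"tz":0,"rx":0,"ry":0,"rz":0},{"gripper":0.1,"tx":32,"ty":-1.5,"tz":0,"rx":0,"ry":0,"rz":0},{"gripper":0.1,"tx":32,"ty":-1.5,"tz":0,"rx":0,"ry":0,"rz":0},{"gripper":0.1,"tx":32,"ty":-1.5,"tz":0,"rx":0,"ry":0,"rz":0},{"gripper":0.1,"tx":32,"ty":-1.5,"tz":0,"rx":0,"ry":0,"rz":0},{"gripper":0.1,"tx":32,"ty":-1.5,"tz":0,"rx":0,"ry":0,"rz":0},{"gripper":0.1,"tx":32,"ty":-1.5,"tz":0,"rx":0,"ry":0,"rz":0},{"gripper":0.1,"tx":32,"ty":-1.5,"tz":0,"rx":0,"ry":0,"rz":0},{"gripper":0.1,"tx":20,"ty":-2,"tz":0,"rx":0,"ry":0,"rz":0},{"gripper":0.1,"tx":10,"ty":-2,"tz":0,"rx":0,"ry":0,"rz":0},{"gripper":0.1,"tx":0,"ty":0,"tz":0,"rx":0,"ry":0,"rz":0},{"gripper":0.1,"tx":0,"ty":0,"tz":0,"rx":0,"ry":0,"rz":0}]}}

```text
time_s: 49.85
position: [0.5173, 0.307, 0.168]
orientation: [-0.0, 0.682, 0.731, -0.001]
contact_force: [1.0, -0.4, -2.1]
opening: 0.0596
grasp_force: 24.4
```

Call:
{"op": "play_rows", "data": {"moves": [{"gripper":0.1,"tx":0,"ty":0,"tz":15,"rx":0,"ry":0,"rz":0},{"gripper":0.1,"tx":0,"ty":0,"tz":20,"rx":0,"ry":0,"rz":0},{"gripper":0.1,"tx":0,"ty":0,"tz":20,"rx":0,"ry":0,"rz":0},{"gripper":0.1,"tx":0,"ty":0,"tz":20,"rx":0,"ry":0,"rz":0},{"gripper":0.1,"tx":0,"ty":0,"tz":18,"rx":0,"ry":0,"rz":0},{"gripper":0.1,"tx":0,"ty":0,"tz":15,"rx":0,"ry":0,"rz":0},{"gripper":0.1,"tx":0,"ty":0,"tz":5,"rx":0,"ry":0,"rz":0},{"gripper":0.1,"tx":0,"ty":0,"tz":2,"rx":0,"ry":0,"rz":0},{"gripper":0.1,"tx":0,"ty":0,"tz":1,"rx":0,"ry":0,"rz":0},{"gripper":0.1,"tx":0,"ty":0,"tz":1,"rx":0,"ry":0,"rz":0},{"gripper":0.1,"tx":0,"ty":0,"tz":1,"rx":0,"ry":0,"rz":0},{"gripper":0.1,"tx":0,"ty":0,"tz":0.7,"rx":0,"ry":0,"rz":0},{"gripper":0.1,"tx":0,"ty":0,"tz":0,"rx":0,"ry":0,"rz":0},{"gripper":0.1,"tx":0,"ty":0,"tz":0,"rx":0,"ry":0,"rz":0}]}}

```text
time_s: 51.25
position: [0.5181, 0.3078, 0.0506]
orientation: [0.0, 0.682, 0.731, 0.0]
contact_force: [-0.1, 0.7, -1.2]
opening: 0.0594
grasp_force: 24.5
```

Call:
{"op": "play_rows", "data": {"moves": [{"gripper":0.1,"tx":0,"ty":0,"tz":1,"rx":0,"ry":0,"rz":0},{"gripper":0.1,"tx":0,"ty":0,"tz":1,"rx":0,"ry":0,"rz":0},{"gripper":0.1,"tx":0,"ty":0,"tz":0.6,"rx":0,"ry":0,"rz":0},{"gripper":0.1,"tx":0,"ty":0,"tz":0.5,"rx":0,"ry":0,"rz":0},{"gripper":0.1,"tx":0,"ty":0,"tz":0,"rx":0,"ry":0,"rz":0},{"gripper":0.1,"tx":0,"ty":0,"tz":0,"rx":0,"ry":0,"rz":0}]}}

```text
time_s: 51.85
position: [0.5182, 0.3078, 0.0477]
orientation: [0.0, 0.682, 0.731, 0.0]
contact_force: [-1.1, -1.1, 2.4]
opening: 0.0594
grasp_force: 24.7
```

Call:
{"op": "play_rows", "data": {"moves": [{"gripper":-0.5,"tx":0,"ty":0,"tz":0,"rx":0,"ry":0,"rz":0},{"gripper":-0.7,"tx":0,"ty":0,"tz":0,"rx":0,"ry":0,"rz":0},{"gripper":-0.7,"tx":0,"ty":0,"tz":0,"rx":0,"ry":0,"rz":0},{"gripper":-0.7,"tx":0,"ty":0,"tz":-10,"rx":0,"ry":0,"rz":0},{"gripper":-0.7,"tx":0,"ty":0,"tz":-30,"rx":0,"ry":0,"rz":0},{"gripper":-0.7,"tx":0,"ty":0,"tz":-40,"rx":0,"ry":0,"rz":0},{"gripper":-0.7,"tx":0,"ty":0,"tz":-35,"rx":0,"ry":0,"rz":0},{"gripper":-0.7,"tx":0,"ty":0,"tz":0,"rx":0,"ry":0,"rz":0},{"gripper":-0.7,"tx":0,"ty":0,"tz":0,"rx":0,"ry":0,"rz":0}]}}

```text
time_s: 52.75
position: [0.5192, 0.3083, 0.1646]
orientation: [0.001, 0.682, 0.731, 0.002]
contact_force: [-0.0, 0.6, -0.3]
opening: 0.0727
grasp_force: 0.0
```

Call:
{"op": "play_rows", "data": {"moves": [{"gripper":-1,"tx":-45,"ty":2,"tz":0,"rx":0,"ry":0,"rz":0},{"gripper":-1,"tx":-45,"ty":2,"tz":0,"rx":0,"ry":0,"rz":0},{"gripper":-1,"tx":-45,"ty":2,"tz":0,"rx":0,"ry":0,"rz":0},{"gripper":-1,"tx":-45,"ty":2,"tz":0,"rx":0,"ry":0,"rz":0},{"gripper":-1,"tx":-45,"ty":2,"tz":0,"rx":0,"ry":0,"rz":0},{"gripper":-1,"tx":-45,"ty":2,"tz":0,"rx":0,"ry":0,"rz":0},{"gripper":-1,"tx":-45,"ty":2,"tz":0,"rx":0,"ry":0,"rz":0},{"gripper":-1,"tx":-45,"ty":2,"tz":0,"rx":0,"ry":0,"rz":0},{"gripper":-1,"tx":-45,"ty":2,"tz":0,"rx":0,"ry":0,"rz":0},{"gripper":-1,"tx":-45,"ty":2,"tz":0,"rx":0,"ry":0,"rz":0},{"gripper":-1,"tx":-45,"ty":2,"tz":0,"rx":0,"ry":0,"rz":0},{"gripper":-1,"tx":-45,"ty":2,"tz":0,"rx":0,"ry":0,"rz":0},{"gripper":-1,"tx":-45,"ty":2,"tz":0,"rx":0,"ry":0,"rz":0},{"gripper":-1,"tx":-43,"ty":2,"tz":0,"rx":0,"ry":0,"rz":0},{"gripper":-1,"tx":0,"ty":0,"tz":0,"rx":0,"ry":0,"rz":6.6},{"gripper":-1,"tx":0,"ty":0,"tz":0,"rx":0,"ry":0,"rz":6.6},{"gripper":-1,"tx":0,"ty":0,"tz":0,"rx":0,"ry":0,"rz":6.6},{"gripper":-1,"tx":0,"ty":0,"tz":0,"rx":0,"ry":0,"rz":6.7},{"gripper":-1,"tx":0,"ty":0,"tz":0,"rx":0,"ry":0,"rz":0}]}}

```text
time_s: 54.65
position: [0.5886, -0.316, 0.1599]
orientation: [-0.002, 0.831, 0.556, -0.001]
contact_force: [0.4, -0.3, -0.3]
opening: 0.0852
grasp_force: 0.0
```

Run:
```python
from rel import *
s=manip.get_state();print(s['position'],s['joints'].round(2),s['time_s'],s['opening'])
M=R.from_quat(s['orientation'][[1,2,3,0]]).as_matrix(); print('yaw',np.degrees(np.arctan2(M[1,0],M[0,0])))
im=snap('wrist','w16.png')
SH['square_closed']=np.r_[SH['square_pot'],prism(poly('sq',.029,.029),.044,.050)]
f=fit('wrist',im,'square_closed',(.592,-.317)); print(np.round(f,4))
k=fit('wrist',im,'bar_knob',f[:2],.039,yaws=range(-90,90,30)); print('knob',np.round(k,4))
print(M.T@(np.r_[f[:2],0]-s['position'])*1e3)
for c in ('scene','side'):
  snap(c,c+'6.png'); print(c,[(q,np.round(e['location'],4)) for q in ('hex_pot','hex_lid','square_pot','square_lid','round_pot','round_lid') for e in landmark_of(c,q)[:2]])
```

```text
[ 0.58855635 -0.31599714  0.15985195] [-0.6   0.38  1.56  0.    1.2  -0.21] 54.65 0.0852207164177871
yaw 67.50478893415122
[  0.5878  -0.3126 -22.4485   0.9836]
knob [  0.587   -0.3124 -22.3776   0.9385]
[  2.67289697  -1.31821742 159.86135207]
scene [('hex_pot', array([0.5079, 0.4075, 0.0298])), ('hex_pot', array([ 0.6514, -0.4293, -0.0035])), ('hex_lid', array([0.5128, 0.409 , 0.0621])), ('hex_lid', array([0.511 , 0.4094, 0.0292])), ('square_pot', array([ 0.4905, -0.4425,  0.0036])), ('square_pot', array([ 0.5847, -0.3124,  0.0007])), ('square_lid', array([ 0.5893, -0.3095,  0.0367])), ('square_lid', array([0.3874, 0.2941, 0.0934])), ('round_pot', array([0.5198, 0.3091, 0.0264])), ('round_lid', array([0.5161, 0.3098, 0.0739])), ('round_lid', array([ 4.612e-01, -2.147e-01, -4.000e-04]))]
side [('hex_lid', array([0.5186, 0.3122, 0.0247])), ('square_pot', array([ 0.5892, -0.3138,  0.0011])), ('square_pot', array([ 0.4884, -0.4474, -0.0017])), ('square_lid', array([ 0.5913, -0.3099,  0.0368])), ('round_pot', array([ 0.5919, -0.3115,  0.0373])), ('round_lid', array([ 0.465 , -0.2143, -0.002 ]))]
```

The square pot was nudged about 10 mm, but its lid is still seated (lid z 0.037, knob concentric with the pot). I'll pick it at the new place.

Call:
{"op": "play_rows", "data": {"moves": [{"gripper":-1,"tx":2.3,"ty":-1.4,"tz":30,"rx":0,"ry":0,"rz":0},{"gripper":-1,"tx":0,"ty":0,"tz":30,"rx":0,"ry":0,"rz":0},{"gripper":-1,"tx":0,"ty":0,"tz":25,"rx":0,"ry":0,"rz":0},{"gripper":-1,"tx":0,"ty":0,"tz":20,"rx":0,"ry":0,"rz":0},{"gripper":-1,"tx":0,"ty":0,"tz":20,"rx":0,"ry":0,"rz":0},{"gripper":-1,"tx":0,"ty":0,"tz":13,"rx":0,"ry":0,"rz":0},{"gripper":-1,"tx":0,"ty":0,"tz":5,"rx":0,"ry":0,"rz":0},{"gripper":-1,"tx":0,"ty":0,"tz":0,"rx":0,"ry":0,"rz":0},{"gripper":-0.6,"tx":0,"ty":0,"tz":0,"rx":0,"ry":0,"rz":0},{"gripper":-0.5,"tx":0,"ty":0,"tz":0,"rx":0,"ry":0,"rz":0},{"gripper":-0.4,"tx":0,"ty":0,"tz":0,"rx":0,"ry":0,"rz":0},{"gripper":0.1,"tx":0,"ty":0,"tz":0,"rx":0,"ry":0,"rz":0},{"gripper":0.1,"tx":0,"ty":0,"tz":0,"rx":0,"ry":0,"rz":0},{"gripper":0.1,"tx":0,"ty":0,"tz":0,"rx":0,"ry":0,"rz":0}]}}

```text
time_s: 56.8
position: [0.5901, -0.3145, 0.0208]
orientation: [0.001, 0.831, 0.556, 0.0]
contact_force: [-2.4, 0.6, 6.3]
opening: 0.0597
grasp_force: 25.5
```

Call:
{"op": "play_rows", "data": {"moves": [{"gripper":0.1,"tx":0,"ty":0,"tz":-3,"rx":0,"ry":0,"rz":0},{"gripper":0.1,"tx":0,"ty":0,"tz":-12,"rx":0,"ry":0,"rz":0},{"gripper":0.1,"tx":0,"ty":0,"tz":-25,"rx":0,"ry":0,"rz":0},{"gripper":0.1,"tx":0,"ty":0,"tz":-30,"rx":0,"ry":0,"rz":0},{"gripper":0.1,"tx":0,"ty":0,"tz":-30,"rx":0,"ry":0,"rz":0},{"gripper":0.1,"tx":0,"ty":0,"tz":-30,"rx":0,"ry":0,"rz":0},{"gripper":0.1,"tx":0,"ty":0,"tz":-15,"rx":0,"ry":0,"rz":0},{"gripper":0.1,"tx":0,"ty":0,"tz":-5,"rx":0,"ry":0,"rz":-5},{"gripper":0.1,"tx":0,"ty":0,"tz":0,"rx":0,"ry":0,"rz":-5.5},{"gripper":0.1,"tx":0,"ty":0,"tz":0,"rx":0,"ry":0,"rz":-5.5},{"gripper":0.1,"tx":0,"ty":0,"tz":0,"rx":0,"ry":0,"rz":-5.5},{"gripper":0.1,"tx":0,"ty":0,"tz":0,"rx":0,"ry":0,"rz":-5},{"gripper":0.1,"tx":0,"ty":0,"tz":0,"rx":0,"ry":0,"rz":0}]}}

```text
time_s: 58.1
position: [0.589, -0.3137, 0.1684]
orientation: [-0.001, 0.682, 0.731, -0.0]
contact_force: [0.6, 1.1, -1.1]
opening: 0.0596
grasp_force: 24.6
```

Call:
{"op": "play_rows", "data": {"moves": [{"gripper":0.1,"tx":15,"ty":-1,"tz":0,"rx":0,"ry":0,"rz":0},{"gripper":0.1,"tx":32,"ty":-1.5,"tz":0,"rx":0,"ry":0,"rz":0},{"gripper":0.1,"tx":32,"ty":-1.5,"tz":0,"rx":0,"ry":0,"rz":0},{"gripper":0.1,"tx":32,"ty":-1.5,"tz":0,"rx":0,"ry":0,"rz":0},{"gripper":0.1,"tx":32,"ty":-1.5,"tz":0,"rx":0,"ry":0,"rz":0},{"gripper":0.1,"tx":32,"ty":-1.5,"tz":0,"rx":0,"ry":0,"rz":0},{"gripper":0.1,"tx":32,"ty":-1.5,"tz":0,"rx":0,"ry":0,"rz":0},{"gripper":0.1,"tx":32,"ty":-1.5,"tz":0,"rx":0,"ry":0,"rz":0},{"gripper":0.1,"tx":32,"ty":-1.5,"tz":0,"rx":0,"ry":0,"rz":0},{"gripper":0.1,"tx":32,"ty":-1.5,"tz":0,"rx":0,"ry":0,"rz":0},{"gripper":0.1,"tx":32,"ty":-1.5,"tz":0,"rx":0,"ry":0,"rz":0},{"gripper":0.1,"tx":32,"ty":-1.5,"tz":0,"rx":0,"ry":0,"rz":0},{"gripper":0.1,"tx":32,"ty":-1.5,"tz":0,"rx":0,"ry":0,"rz":0},{"gripper":0.1,"tx":32,"ty":-1.5,"tz":0,"rx":0,"ry":0,"rz":0},{"gripper":0.1,"tx":32,"ty":-1.5,"tz":0,"rx":0,"ry":0,"rz":0},{"gripper":0.1,"tx":32,"ty":-1.5,"tz":0,"rx":0,"ry":0,"rz":0},{"gripper":0.1,"tx":22,"ty":-2,"tz":0,"rx":0,"ry":0,"rz":0},{"gripper":0.1,"tx":10,"ty":-2,"tz":0,"rx":0,"ry":0,"rz":0},{"gripper":0.1,"tx":0,"ty":0,"tz":0,"rx":0,"ry":0,"rz":0},{"gripper":0.1,"tx":0,"ty":0,"tz":0,"rx":0,"ry":0,"rz":0}]}}

```text
time_s: 60.1
position: [0.5249, 0.2092, 0.1692]
orientation: [0.0, 0.682, 0.731, -0.0]
contact_force: [-0.3, 0.9, -0.8]
opening: 0.0599
grasp_force: 24.6
```

Run:
```python
from rel import *
s=manip.get_state();print(s['position'],s['time_s'],s['opening'],s['grasp_force'],s['contact_force'])
im=snap('wrist','w17.png')
```

```text
[0.5248935  0.20923022 0.16918794] 60.1 0.05991894726663891 24.619985795288812 [-0.27512272  0.86283989 -0.76442602]
```

View pics/w17.png

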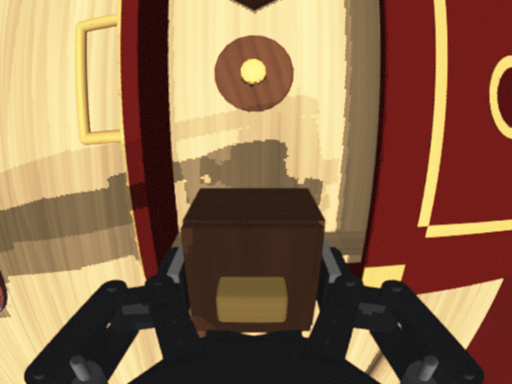

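The closed square pot is level in the jaws at (253,260). The round pot stands in the drawer at (253,72). I'll lower it.

Call:
{"op": "play_rows", "data": {"moves": [{"gripper":0.1,"tx":0,"ty":0,"tz":15,"rx":0,"ry":0,"rz":0},{"gripper":0.1,"tx":0,"ty":0,"tz":20,"rx":0,"ry":0,"rz":0},{"gripper":0.1,"tx":0,"ty":0,"tz":20,"rx":0,"ry":0,"rz":0},{"gripper":0.1,"tx":0,"ty":0,"tz":20,"rx":0,"ry":0,"rz":0},{"gripper":0.1,"tx":0,"ty":0,"tz":18,"rx":0,"ry":0,"rz":0},{"gripper":0.1,"tx":0,"ty":0,"tz":15,"rx":0,"ry":0,"rz":0},{"gripper":0.1,"tx":0,"ty":0,"tz":5,"rx":0,"ry":0,"rz":0},{"gripper":0.1,"tx":0,"ty":0,"tz":2,"rx":0,"ry":0,"rz":0},{"gripper":0.1,"tx":0,"ty":0,"tz":1,"rx":0,"ry":0,"rz":0},{"gripper":0.1,"tx":0,"ty":0,"tz":1,"rx":0,"ry":0,"rz":0},{"gripper":0.1,"tx":0,"ty":0,"tz":1,"rx":0,"ry":0,"rz":0},{"gripper":0.1,"tx":0,"ty":0,"tz":1,"rx":0,"ry":0,"rz":0},{"gripper":0.1,"tx":0,"ty":0,"tz":0,"rx":0,"ry":0,"rz":0},{"gripper":0.1,"tx":0,"ty":0,"tz":0,"rx":0,"ry":0,"rz":0}]}}

```text
time_s: 61.55
position: [0.5253, 0.2098, 0.0505]
orientation: [0.0, 0.682, 0.731, 0.0]
contact_force: [0.4, 0.3, -2.2]
opening: 0.0595
grasp_force: 24.6
```

Call:
{"op": "play_rows", "data": {"moves": [{"gripper":0.1,"tx":0,"ty":0,"tz":1,"rx":0,"ry":0,"rz":0},{"gripper":0.1,"tx":0,"ty":0,"tz":1,"rx":0,"ry":0,"rz":0},{"gripper":0.1,"tx":0,"ty":0,"tz":0.6,"rx":0,"ry":0,"rz":0},{"gripper":0.1,"tx":0,"ty":0,"tz":0.4,"rx":0,"ry":0,"rz":0},{"gripper":0.1,"tx":0,"ty":0,"tz":0,"rx":0,"ry":0,"rz":0},{"gripper":0.1,"tx":0,"ty":0,"tz":0,"rx":0,"ry":0,"rz":0}]}}

```text
time_s: 62.15
position: [0.5254, 0.2097, 0.0477]
orientation: [0.0, 0.682, 0.731, 0.0]
contact_force: [-2.2, -0.7, 3.0]
opening: 0.0596
grasp_force: 25.1
```

Call:
{"op": "play_rows", "data": {"moves": [{"gripper":-0.5,"tx":0,"ty":0,"tz":0,"rx":0,"ry":0,"rz":0},{"gripper":-0.7,"tx":0,"ty":0,"tz":0,"rx":0,"ry":0,"rz":0},{"gripper":-0.7,"tx":0,"ty":0,"tz":0,"rx":0,"ry":0,"rz":0},{"gripper":-0.7,"tx":0,"ty":0,"tz":-10,"rx":0,"ry":0,"rz":0},{"gripper":-0.7,"tx":0,"ty":0,"tz":-30,"rx":0,"ry":0,"rz":0},{"gripper":-0.7,"tx":0,"ty":0,"tz":-40,"rx":0,"ry":0,"rz":0},{"gripper":-0.7,"tx":0,"ty":0,"tz":-35,"rx":0,"ry":0,"rz":0},{"gripper":0,"tx":0,"ty":0,"tz":0,"rx":0,"ry":0,"rz":0},{"gripper":0.2,"tx":24,"ty":-33,"tz":0,"rx":0,"ry":0,"rz":0},{"gripper":0.2,"tx":24,"ty":-33,"tz":0,"rx":0,"ry":0,"rz":0},{"gripper":0.2,"tx":24,"ty":-33,"tz":0,"rx":0,"ry":0,"rz":0},{"gripper":0.2,"tx":25,"ty":-33.5,"tz":0,"rx":0,"ry":0,"rz":0},{"gripper":0.2,"tx":0,"ty":0,"tz":0,"rx":0,"ry":0,"rz":0},{"gripper":0.2,"tx":0,"ty":0,"tz":0,"rx":0,"ry":0,"rz":0}]}}

```text
time_s: 63.55
position: [0.3857, 0.2975, 0.1623]
orientation: [0.0, 0.681, 0.732, 0.0]
contact_force: [0.5, -0.0, -0.4]
opening: 0.034
grasp_force: 0.0
```

Run:
```python
from rel import *
s=manip.get_state();print(s['position'],s['time_s'],s['opening'],s['contact_force'])
im=snap('wrist','w18.png')
print([(e['p'],np.round(e['location'],4)) for e in landmark_of('wrist','drawer_handle')[:2]])
a=snap('scene','scene7.png')
for q in ('hex_pot','hex_lid','square_pot','square_lid','round_pot','round_lid','drawer_handle'): print(q,[(round(e['p'],2),np.round(e['location'],4)) for e in landmark_of('scene',q)[:2]])
cv2.imwrite('pics/v14.png',np.hstack([cv2.resize(im[:,:,::-1],(400,300)),cv2.resize(a[110:250,260:440,::-1],(386,300))]))
```

```text
[0.38567345 0.2975052  0.16228877] 63.55 0.03399394101648559 [ 0.49415042 -0.04709888 -0.4335444 ]
[(0.94, array([0.3857, 0.3015, 0.0945]))]
hex_pot [(0.5, array([0.5096, 0.4075, 0.0298]))]
hex_lid [(0.72, array([0.5097, 0.4103, 0.0595]))]
square_pot [(0.68, array([0.5221, 0.2126, 0.029 ])), (0.67, array([ 0.4917, -0.4433,  0.0047]))]
square_lid [(0.66, array([0.5184, 0.3111, 0.0288])), (0.65, array([0.529 , 0.2143, 0.0652]))]
round_pot [(0.71, array([0.5172, 0.3096, 0.0265])), (0.58, array([0.521 , 0.2139, 0.0278]))]
round_lid [(0.51, array([0.5181, 0.307 , 0.0698])), (0.48, array([ 0.4607, -0.2122, -0.0015]))]
drawer_handle [(0.9, array([0.3866, 0.29  , 0.0915]))]
```

View pics/v14.png

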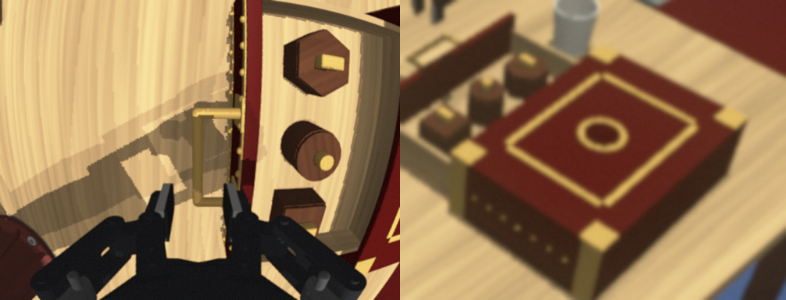

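All three closed pots stand upright in the drawer, lids flat, and the bar lies between the fingers. I'll grip the handle and shut the drawer gently.

Call:
{"op": "play_rows", "data": {"moves": [{"gripper":0.2,"tx":0,"ty":0,"tz":15,"rx":0,"ry":0,"rz":0},{"gripper":0.2,"tx":0,"ty":0,"tz":20,"rx":0,"ry":0,"rz":0},{"gripper":0.2,"tx":0,"ty":0,"tz":20,"rx":0,"ry":0,"rz":0},{"gripper":0.2,"tx":0,"ty":0,"tz":16,"rx":0,"ry":0,"rz":0},{"gripper":0.2,"tx":0,"ty":0,"tz":8,"rx":0,"ry":0,"rz":0},{"gripper":0.2,"tx":0,"ty":0,"tz":0,"rx":0,"ry":0,"rz":0},{"gripper":0.6,"tx":0,"ty":0,"tz":0,"rx":0,"ry":0,"rz":0},{"gripper":1,"tx":0,"ty":0,"tz":0,"rx":0,"ry":0,"rz":0},{"gripper":1,"tx":0,"ty":0,"tz":0,"rx":0,"ry":0,"rz":0},{"gripper":1,"tx":0,"ty":0,"tz":0,"rx":0,"ry":0,"rz":0},{"gripper":1,"tx":0,"ty":0,"tz":0,"rx":0,"ry":0,"rz":0}], "grip_force": 30}}

```text
time_s: 65.15
position: [0.3868, 0.2976, 0.0842]
orientation: [0.0, 0.682, 0.731, 0.001]
contact_force: [-1.6, -0.8, 3.6]
opening: 0.0089
grasp_force: 29.5
```

Call:
{"op": "play_rows", "data": {"moves": [{"gripper":1,"tx":0,"ty":1,"tz":0,"rx":0,"ry":0,"rz":0},{"gripper":1,"tx":0,"ty":2,"tz":0,"rx":0,"ry":0,"rz":0},{"gripper":1,"tx":0,"ty":4,"tz":0,"rx":0,"ry":0,"rz":0},{"gripper":1,"tx":0,"ty":6,"tz":0,"rx":0,"ry":0,"rz":0},{"gripper":1,"tx":0,"ty":6,"tz":0,"rx":0,"ry":0,"rz":0},{"gripper":1,"tx":0,"ty":6,"tz":0,"rx":0,"ry":0,"rz":0},{"gripper":1,"tx":0,"ty":6,"tz":0,"rx":0,"ry":0,"rz":0},{"gripper":1,"tx":0,"ty":6,"tz":0,"rx":0,"ry":0,"rz":0},{"gripper":1,"tx":0,"ty":6,"tz":0,"rx":0,"ry":0,"rz":0},{"gripper":1,"tx":0,"ty":6,"tz":0,"rx":0,"ry":0,"rz":0},{"gripper":1,"tx":0,"ty":6,"tz":0,"rx":0,"ry":0,"rz":0},{"gripper":1,"tx":0,"ty":6,"tz":0,"rx":0,"ry":0,"rz":0},{"gripper":1,"tx":0,"ty":6,"tz":0,"rx":0,"ry":0,"rz":0},{"gripper":1,"tx":0,"ty":6,"tz":0,"rx":0,"ry":0,"rz":0},{"gripper":1,"tx":0,"ty":6,"tz":0,"rx":0,"ry":0,"rz":0},{"gripper":1,"tx":0,"ty":6,"tz":0,"rx":0,"ry":0,"rz":0},{"gripper":1,"tx":0,"ty":6,"tz":0,"rx":0,"ry":0,"rz":0},{"gripper":1,"tx":0,"ty":6,"tz":0,"rx":0,"ry":0,"rz":0},{"gripper":1,"tx":0,"ty":6,"tz":0,"rx":0,"ry":0,"rz":0},{"gripper":1,"tx":0,"ty":6,"tz":0,"rx":0,"ry":0,"rz":0}]}}

```text
time_s: 67.15
position: [0.4957, 0.3054, 0.0842]
orientation: [-0.0, 0.682, 0.731, 0.001]
contact_force: [-2.4, 1.1, 4.4]
opening: 0.0086
grasp_force: 29.7
```

Call:
{"op": "play_rows", "data": {"moves": [{"gripper":1,"tx":0,"ty":6,"tz":0,"rx":0,"ry":0,"rz":0},{"gripper":1,"tx":0,"ty":6,"tz":0,"rx":0,"ry":0,"rz":0},{"gripper":1,"tx":0,"ty":6,"tz":0,"rx":0,"ry":0,"rz":0},{"gripper":1,"tx":0,"ty":6,"tz":0,"rx":0,"ry":0,"rz":0},{"gripper":1,"tx":0,"ty":6,"tz":0,"rx":0,"ry":0,"rz":0},{"gripper":1,"tx":0,"ty":6,"tz":0,"rx":0,"ry":0,"rz":0},{"gripper":1,"tx":0,"ty":6,"tz":0,"rx":0,"ry":0,"rz":0},{"gripper":1,"tx":0,"ty":6,"tz":0,"rx":0,"ry":0,"rz":0},{"gripper":1,"tx":0,"ty":6,"tz":0,"rx":0,"ry":0,"rz":0},{"gripper":1,"tx":0,"ty":4,"tz":0,"rx":0,"ry":0,"rz":0},{"gripper":1,"tx":0,"ty":3,"tz":0,"rx":0,"ry":0,"rz":0},{"gripper":1,"tx":0,"ty":1.5,"tz":0,"rx":0,"ry":0,"rz":0},{"gripper":1,"tx":0,"ty":1,"tz":0,"rx":0,"ry":0,"rz":0},{"gripper":1,"tx":0,"ty":0,"tz":0,"rx":0,"ry":0,"rz":0},{"gripper":1,"tx":0,"ty":0,"tz":0,"rx":0,"ry":0,"rz":0}]}}

```text
time_s: 68.65
position: [0.5592, 0.31, 0.0842]
orientation: [0.0, 0.682, 0.731, 0.001]
contact_force: [-0.4, 1.6, 5.1]
opening: 0.009
grasp_force: 29.6
```

Call:
{"op": "play_rows", "data": {"moves": [{"gripper":1,"tx":0,"ty":1.5,"tz":0,"rx":0,"ry":0,"rz":0},{"gripper":1,"tx":0,"ty":1.5,"tz":0,"rx":0,"ry":0,"rz":0},{"gripper":1,"tx":0,"ty":1,"tz":0,"rx":0,"ry":0,"rz":0},{"gripper":1,"tx":0,"ty":1,"tz":0,"rx":0,"ry":0,"rz":0},{"gripper":1,"tx":0,"ty":0,"tz":0,"rx":0,"ry":0,"rz":0}]}}

```text
time_s: 69.15
position: [0.5638, 0.3103, 0.0842]
orientation: [-0.0, 0.682, 0.731, 0.001]
contact_force: [-2.3, 1.4, 5.2]
opening: 0.0088
grasp_force: 29.7
```

Call:
{"op": "play_rows", "data": {"moves": [{"gripper":1,"tx":0,"ty":1,"tz":0,"rx":0,"ry":0,"rz":0},{"gripper":1,"tx":0,"ty":1,"tz":0,"rx":0,"ry":0,"rz":0},{"gripper":1,"tx":0,"ty":0.5,"tz":0,"rx":0,"ry":0,"rz":0},{"gripper":1,"tx":0,"ty":0,"tz":0,"rx":0,"ry":0,"rz":0}]}}

```text
time_s: 69.55
position: [0.5638, 0.3103, 0.0842]
orientation: [-0.002, 0.682, 0.731, -0.002]
contact_force: [-7.1, 0.8, 11.1]
opening: 0.0089
grasp_force: 30.2
```

The drawer hit its stop: no travel for 2.5 mm commanded, with 7 N back. I'll release and check.

Call:
{"op": "play_rows", "data": {"moves": [{"gripper":0.2,"tx":0,"ty":0,"tz":0,"rx":0,"ry":0,"rz":0},{"gripper":0.2,"tx":0,"ty":0,"tz":0,"rx":0,"ry":0,"rz":0},{"gripper":0.2,"tx":0,"ty":-1.5,"tz":0,"rx":0,"ry":0,"rz":0},{"gripper":0.2,"tx":0,"ty":0,"tz":-20,"rx":0,"ry":0,"rz":0},{"gripper":0.2,"tx":0,"ty":0,"tz":-40,"rx":0,"ry":0,"rz":0},{"gripper":0.2,"tx":0,"ty":0,"tz":-40,"rx":0,"ry":0,"rz":0},{"gripper":0.2,"tx":0,"ty":-40,"tz":-10,"rx":0,"ry":0,"rz":0},{"gripper":0.2,"tx":0,"ty":0,"tz":0,"rx":0,"ry":0,"rz":0},{"gripper":0.2,"tx":0,"ty":0,"tz":0,"rx":0,"ry":0,"rz":0}]}}

```text
time_s: 70.45
position: [0.5241, 0.3066, 0.1929]
orientation: [0.0, 0.682, 0.732, 0.0]
contact_force: [-0.7, 0.4, 0.9]
opening: 0.0344
grasp_force: 0.0
```

Run:
```python
from rel import *
s=manip.get_state();print(s['position'],s['time_s'],s['contact_force'])
im=snap('wrist','w19.png')
H=[np.round(e['location'],4) for e in landmark_of('wrist','drawer_handle')[:1]]; print(H)
b=brass(im); 
# bar column near projected handle
p=project('wrist',[H[0]])[0].round().astype(int); print(p)
X=[]
for v in range(p[1]-25,p[1]+26,5):
    c=np.where(b[v,p[0]-12:p[0]+13])[0]
    if len(c): X.append(onplane('wrist',(c.mean()+p[0]-12,v),.094)[:2])
X=np.array(X); print('bar mid',np.median(X,0))
ax=np.array([.9977,.068])
for c in ('scene','side'):
    snap(c,c+'8.png'); h=landmark_of(c,'drawer_handle')[:1]; ch=landmark_of(c,'chest')[:1]
    if h and ch: print(c,h[0]['location'],ch[0]['location'],'handle-chest along x',(np.array(ch[0]['location'])-h[0]['location'])[:2]@ax)
```

```text
[0.52411472 0.30659794 0.19286617] 70.45 [-0.65251903  0.43849315  0.92792128]
[array([0.5638, 0.3157, 0.0927])]
[302 186]
bar mid [0.56349682 0.31570068]
scene [0.5669, 0.3095, 0.0924] [0.7318, 0.3232, 0.0011] handle-chest along x 0.16545233000000006
side [0.5644, 0.3122, 0.0957] [0.7296, 0.3273, 0.0038] handle-chest along x 0.16584684000000002
```

The bar is back at x=0.5635, which is the full 180 mm of travel from 0.384, so the drawer is shut. The arm is clear and I'm handing in.

```bash
python3 -c "
from workcell import ticket; print(ticket.close_job())"
```

```text
the job is handed in; nothing more can be done
None
```

I handed the job in at about 70 s: round, square and hex pots each closed with its own lid and standing upright in the drawer, which is fully shut; the spare long lid, look-alikes, hammer, block and cup were left alone.

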